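# Stow the pots, pin the tray and lock the case

## Robot

A 6-joint arm with a two-finger parallel gripper is mounted at the origin on a cart in front of the work surface, level with it; the furniture and walls round the work are solid. World frame = base frame: x ahead of the robot, y to its left, z up, the work surface at z = 0. Lengths are in m, angles in degrees, forces in N, time in s.
With the tool pointing down it reaches from about 0.35 to 0.875 m from the base axis. Payload 4.2 kg.
Tool frame: the origin (TCP) lies midway between the tips of the shut fingers; the grasp point (between the pads) lies r.pinch_z behind it (r.pinch_z is the distance from the TCP to the grasp point, in m); z points along the fingers, y is the direction in which the jaws open and shut (so a half turn about z gives the same grasp; the last joint's range is limited). The gripper opens to 87 mm and grips with 3 to 60 N. Pads are 19 mm wide; open, the fingers measure 117 mm over their backs; the gripper's body (75 mm by 190 mm) begins 51 mm behind the grasp point.
Start: joints at [-51.417, 22.042, 0.453, 0, -68.411, -14.817], TCP at [0.252, -0.572, 0.187] pointing down, gripper open.
Joint ranges: [-179.83, 179.83], [-69.29, 118.12], [-61.27, 80.66], [-181.25, 117.63], [-171.15, -9.14], [-177.46, 177.46]. Speed limits (degrees/s): [159.86, 159.86, 180, 180, 180, 180].

## Interface

Orientations are given as a 3x3 rotation matrix whose columns are the frame's x, y, z axes.
In Python, from station import r gives the robot as it stands. The module is installed in compiled form; this text tells all that it offers.
- The arm moves only by the tool play_rows, never from a script. Its argument "deltas" is a list of rows, each a list of 7 numbers: the shift along the tool's x, y, z in units of 25 mm (1.0 is 25 mm), then the turn, a rotation vector about the tool's x, y, z in units of 5 degrees (1.0 is 5 degrees), then the finger opening in mm, from 0 to 87. In form: [[tx, ty, tz, wx, wy, wz, fingers], ...]. A call has 1 to 12 rows; each row is the pose to reach, as a shift and turn from the pose commanded when the call began, along the tool's axes at that moment; what a row does not reach only later rows make up. A row lasts 1/10 s, in which the tool goes at most 50 mm and 8.59 degrees, less where a joint would pass 70% of its speed; a pose out of reach is approached as far as the arm can. A call with a gripper value outside its range is refused whole. The fingers move at their own pace and stop on an object; the grip force is fixed at half the most. Time passes only in rows, so rows that repeat a pose let the fingers close. It gives the time, the measured TCP pose, the force and the opening at its end, in the units of the state.
- r.sense(): the state, without advancing time (a new reading comes with each control period).
- r.capture(name): name is "side" or "top"; returns a dict with "pixels" (480x640x3 uint8, red, green, blue), "camera_matrix" (3x3 intrinsics, pixels), "R" (3x3) and "t" (3): a world point X has camera coordinates R X + t. Camera axes: x right, y down, z forward; pixel columns grow to the right and rows downward; lengths in m; the calibration is good to about 2 mm. A picture is of the moment at which its call begins. There is no depth.
- r.finish_job(): hands the job in, once; it reports no verdict.
Trained networks look in the newest picture that a camera, given by its name, has taken for a name from the list of things; names that differ only in an ending like _2 or _b are one class to them, and where a whole thing is asked for, a point or a joint stands for the part that bears it (a point fixed in the world has none). Each returns a list of dicts, best first, with "score" (0 to 1); they miss things now and then, are a little off and sometimes report something else, mostly with a low value. They report only what shows in the picture. A call takes as long as a camera call. They do not tell look-alikes from the thing itself.
- r.spot_in(camera, target): "centre" ([x, y, z] in m, in world coordinates, good to about 4 mm: the middle of the surface that is visible of it).
- r.cut_out(camera, target): "region" (480x640 bool, what is visible of it).
The state is a dict: "time_s": time; "joints": joint angles; "joint_velocities": joint speeds; "effort": joint torques, N m; "tcp_pos": TCP position; "ee_rot": TCP orientation; "wrist_force": force on the tool from outside, world axes, zero at the start; "moment": the same for the moment, N m; "gripper_width": opening from 0.0 (shut) to 1.0 (fully open).
Only numpy, scipy, OpenCV 4.12 (cv2) and the standard library are available. Lean on these libraries where they do the work, as an engineer would, in place of code of your own. Each camera call takes 0.05 s, during which the arm holds its last target.

## Task

Stand every small screw-lid pot standing on the table to the right of the turntable upright in the drawn-out tray of the metal stowage case, then push the tray fully home under the case's roof. Then put the two ball-lock pins from the wooden rack down through the roof holes and the tray's eye plates, one in each hole, collar down on the roof: hold a pin's thumb button in while it goes through, then let go so that the button springs out and the pin is locked. Last, turn the key in the case's lock gently back and forth until the bolt drops and leave it engaged; leave the jar, the steel block and the ring clamp alone.

Things in the scene. Friction and masses are not known exactly. Their poses are not given: they have to be found in the camera images.
- flux_pot_mid (a point): a small round screw-lid pot, 50 mm across its lid and 46 mm tall, standing loose on the table at the start, to the robot's right (may be absent); point at its axis, half-way up (23 mm above its underside); z up. Grip it round the lid (its top third). 90 g
- paste_pot_1_mid (a point): a small round screw-lid pot, 40 mm across its lid and 36 mm tall, standing loose on the table at the start, to the robot's right (may be absent); point at its axis, half-way up (18 mm above its underside); z up. Grip it round the lid (its top third). 90 g
- paste_pot_2_mid (a point): a small round screw-lid pot, 40 mm across its lid and 36 mm tall, standing loose on the table at the start, to the robot's right (may be absent); point at its axis, half-way up (18 mm above its underside); z up. Grip it round the lid (its top third). 90 g
- tray_floor (a point): centre of the tray's floor, on its upper face (8 mm above the table); the tray is inside 92 mm long (x) and 156 mm wide (y), walls 8 mm high above the floor; x points into the case, the way the tray is pushed home, z up. A raised eye plate with a hole, top 60 mm above the table, stands outside each side wall near the far end. With the tray home the roof is 54 mm above the floor
- tray_tab (a point): middle of the top edge of the upright wooden tab on the tray's front, 8 mm thick (along x), 44 mm wide, from 8 to 56 mm above the table; axes as tray_floor. Push on its front face to slide the tray
- tray (a joint): how far the tray is drawn out, m: 0 = fully home against its stop (the eye plates' holes then lie under the roof's holes), 0.115 = fully out. About 2 N of friction, stays where it is left
- hole_left (a point): mouth of the left hole (+y of the case) in the case's roof plate, on its top face, 70 mm above the table; 15 mm in diameter, roof 8 mm thick, then after a 2 mm gap the tray's eye plate, 10 mm thick, with the same hole, free below. x of the case points away from its open front, z up. The case is fixed; roof 86 x 224 mm
- hole_right (a point): mouth of the right hole in the case's roof (-y of the case), otherwise as hole_left; the two are 186 mm apart
- pin_a_head (a point): ball-lock pin, 130 g: black head 30 mm along its x, 26 mm along its y, its top 42 mm above the collar's underside; a round steel thumb button, 14 mm across, stands 5 mm out of its +y face. Stands upright in a wooden rack at the start (collar's underside 44 mm above the table). Point: head's centre at button height, 26 mm above the collar's underside; y out through the button, z up along the pin
- pin_a_seat (a point): centre of the underside of this pin's collar (34 mm across, 4 mm thick), axes as its head. Below it hangs the steel shank: 12 mm in diameter, 36 mm long, the lowest 6 mm tapered to 6 mm. Two locking balls on opposite sides of the shank (along x), 25 mm below the collar's underside, stand out to 19 mm over all while the button is out
- pin_a_button (a joint): how far this pin's thumb button is pressed in, m: 0 = out (balls out, locked), 0.005 = flush with the head (balls inside the shank). Squeezing the head across its two y faces pushes it flush (spring, about 6 N); let go, it and the balls spring out
- pin_b_head (a point): ball-lock pin, 130 g: black head 30 mm along its x, 26 mm along its y, its top 42 mm above the collar's underside; a round steel thumb button, 14 mm across, stands 5 mm out of its +y face. Stands upright in a wooden rack at the start (collar's underside 44 mm above the table). Point: head's centre at button height, 26 mm above the collar's underside; y out through the button, z up along the pin
- pin_b_seat (a point): centre of the underside of this pin's collar (34 mm across, 4 mm thick), axes as its head. Below it hangs the steel shank: 12 mm in diameter, 36 mm long, the lowest 6 mm tapered to 6 mm. Two locking balls on opposite sides of the shank (along x), 25 mm below the collar's underside, stand out to 19 mm over all while the button is out
- pin_b_button (a joint): how far this pin's thumb button is pressed in, m: 0 = out (balls out, locked), 0.005 = flush with the head (balls inside the shank). Squeezing the head across its two y faces pushes it flush (spring, about 6 N); let go, it and the balls spring out
- key_grip (a point): grip point of the brass key that stands upright in the round lock on the case's roof, on the key's turning axis (vertical), 112 mm above the table; the bow is 32 mm wide along its x and 8 mm thick along its y, from 92 to 122 mm above the table; the lock's top is at 88 mm
- key (a joint): key angle, rad, counter-clockwise from above; stops at -0.72 and 0.72, stays where left (0.06 N m friction), near 0 at the start. The lock engages at a hidden angle, new each time, on the one side, the other, or sometimes both: the bolt drops somewhere between 0.35 rad and the stop, over a stretch as narrow as 0.05 rad near the stop, else about 0.3, and then keeps the key from turning further
- bolt_top (a point): top of the steel bolt pin that stands up out of the top edge of the key, on its axis, 6 mm across; it stands 6 mm proud of the key and sinks to flush, by its own spring, when the lock engages
- bolt (a joint): how far the bolt has dropped, m: 0 = standing proud, 0.006 = engaged. Driven by a spring, not held by a grip on the key
- bench_block: a steel block, 64 x 64 x 16 mm, a bystander; origin at the centre of its underside
- jar: a clear jar with a dark lid, 70 mm across and 86 mm tall, a bystander; origin at the centre of its underside
- ring_clamp: a wooden ring clamp, 40 x 138 x 19 mm, a bystander; origin at the centre of its underside
Mind the look-alikes: they are no part of the job. Leave any green or yellow look-alike of the part that bears paste_pot_1_mid alone.

How it is judged:
By the outcome, as a careful person would: the job done as asked, in the order asked, and still so for the second after the job is handed in, with the robot touching nothing.
Of flux_pot, paste_pot_1, paste_pot_2 only 2 to 3 are there at a start; the rules pass over those that are not, and their reading is None.
At some moment in a run one of flux_pot, paste_pot_1, paste_pot_2 may be knocked a few centimetres aside while the robot is not near it.
It also fails if it takes over 208 s, if anything falls off the work surface, if the arm or the gripper's body presses on something with over 40 N, if the wrist force passes 120 N, or if a joint passes its speed limit or range.

## Working session

There is one attempt and no reset: what is moved stays moved. The work goes in short steps, Python scripts to look and compute and a tool call to move; the robot and the scene stay as the last step left them, time stands still between calls to the robot, and variables do not carry over. Pictures are saved under pics/ and viewed, and the job is handed in when it is done.

Besides the shell and the picture viewer there is one more tool, called after "Call:" as name(argument=value, ...), one argument or row to a line, values as JSON. play_rows: Moves the arm, as the interface text tells. Its arguments: {"type":"object","properties":{"deltas":{"type":"array","items":{"type":"array","items":{"type":"number"}}}},"required":["deltas"]}

```bash
ls; mkdir -p pics; cat > h.py <<'E'
import numpy as np, cv2
from station import r
def cap(n,name):
    c=r.capture(n); cv2.imwrite(f'pics/{name}.png',c['pixels'][:,:,::-1]); return c
def proj(c,X):
    p=c['R']@np.array(X,float)+c['t']; q=c['camera_matrix']@p; return q[:2]/q[2]
def ray(c,uv,z):
    d=np.linalg.solve(c['camera_matrix'],[uv[0],uv[1],1.]); d=c['R'].T@d; o=-c['R'].T@c['t']
    return o+d*(z-o[2])/d[2]
E
python3 - <<'E'
from h import *
s=r.sense(); print(s['time_s'],s['tcp_pos'],s['ee_rot'],s['gripper_width'],r.pinch_z,s['wrist_force'])
for n in ('top','side'):
    c=cap(n,n+'0'); print(n,c['camera_matrix'],-c['R'].T@c['t'],c['R'])
    for t in ['flux_pot_mid','paste_pot_1_mid','tray_floor','tray_tab','hole_left','hole_right','pin_a_head','key_grip','bolt_top','bench_block','jar','ring_clamp']:
        print(n,t,[(np.round(d['centre'],3).tolist(),round(d['score'],2),proj(c,d['centre']).astype(int).tolist()) for d in r.spot_in(n,t)][:5])
E
```

```text
pics
0.0 [ 0.25161333 -0.57139001  0.18596539] [[-9.15278958e-01 -4.02819547e-01 -9.17726790e-04]
 [-4.02820586e-01  9.15276973e-01  1.90733233e-03]
 [ 7.16634545e-05  2.11542039e-03 -9.99997760e-01]] 1.0017361663151196 0.0187 [ 1.00574852  0.48824568 -0.18428361]
top [[530.13878916   0.         318.0114175 ]
 [  0.         530.13878916 241.26421131]
 [  0.           0.           1.        ]] [0.36731717 0.0095884  1.44442414] [[-8.85084639e-04 -9.99994515e-01  3.19173365e-03]
 [-9.95397963e-01  5.75164512e-04 -9.58256931e-02]
 [ 9.58233317e-02 -3.26185903e-03 -9.95393013e-01]]
top flux_pot_mid [([0.417, -0.359, 0.043], 0.61, [455, 273])]
top paste_pot_1_mid [([0.532, -0.342, 0.035], 0.74, [447, 230]), ([0.706, -0.345, 0.036], 0.74, [447, 166]), ([0.395, -0.219, 0.037], 0.55, [402, 281]), ([0.735, -0.186, 0.083], 0.21, [390, 151])]
top tray_floor [([0.402, 0.302, 0.01], 0.64, [207, 279])]
top tray_tab [([0.404, 0.306, 0.006], 0.76, [206, 278])]
top hole_left [([0.459, 0.297, 0.008], 0.73, [210, 258])]
top hole_right [([0.456, 0.291, 0.01], 0.76, [212, 259])]
top pin_a_head [([0.616, 
[... 805 characters left out ...]
0.62, [358, 353])]
side tray_floor [([0.406, 0.257, 0.008], 0.8, [272, 230])]
side tray_tab [([0.403, 0.262, 0.008], 0.58, [271, 230])]
side hole_left [([0.488, 0.236, 0.024], 0.94, [297, 226])]
side hole_right [([0.482, 0.235, 0.024], 0.78, [295, 227]), ([0.612, -0.345, 0.078], 0.17, [396, 329])]
side pin_a_head [([0.618, -0.275, 0.077], 0.52, [388, 308]), ([0.404, 0.259, 0.011], 0.33, [271, 229])]
side key_grip []
side bolt_top []
side bench_block [([0.307, -0.287, 0.014], 0.71, [257, 354])]
side jar [([0.737, -0.214, 0.066], 0.64, [425, 289]), ([0.608, -0.345, 0.078], 0.61, [394, 329])]
side ring_clamp [([0.669, 0.211, 0.018], 0.77, [352, 225]), ([0.736, -0.212, 0.066], 0.16, [424, 288])]
```

```bash
python3 - <<'E'
import cv2
a=cv2.imread('pics/top0.png')
cv2.imwrite('pics/c1.png',cv2.resize(a[200:320,150:290],None,fx=5,fy=5,interpolation=cv2.INTER_CUBIC))
cv2.imwrite('pics/c2.png',cv2.resize(a[130:330,370:490],None,fx=3,fy=3,interpolation=cv2.INTER_CUBIC))
b=cv2.imread('pics/side0.png')
cv2.imwrite('pics/c3.png',cv2.resize(b[150:270,220:380],None,fx=5,fy=5,interpolation=cv2.INTER_CUBIC))
cv2.imwrite('pics/c4.png',cv2.resize(b[250:400,230:480],None,fx=3.2,fy=3.2,interpolation=cv2.INTER_CUBIC))
E
```

```text
(no output)
```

The top view shows two red paste pots at (403,281) and (416,249), and the black flux pot at (457,274). The green (449,167) and yellow (448,232) look-alikes, the jar (393,150), the block (428,320) and the ring clamp are to be left alone. The rack with two pins is at (433,197), and the case is at (209,255) with its tray drawn out. Next I'll measure them.

```bash
cat >> h.py <<'E'
def subc(c,name,box,thr,bright=False):
    pass
E
python3 - <<'E'
from h import *
c=cap('top','top1'); P=c['pixels']
def f(x,y): return (x/5+150-.4,y/5+200-.4)
for n,p,z in [('holeL',(117,121),.07),('holeR',(472,141),.07),('rFL',(73,236),.07),('rFR',(505,260),.07),('rBL',(83,73),.07),('rBR',(515,95),.07),('eyeL',(104,325),.06),('eyeR',(462,346),.06),('lock',(290,157),.088),('bowmid',(273,149),.122),('bow1',(275,119),.122),('bow2',(270,180),.122),('tabL',(235,494),.056),('tabR',(325,500),.056),('trFL',(140,477),.016),('trFR',(442,495),.016)]:
    print(n,np.round(ray(c,f(*p),z),4))
print('roof dims')
hsv=cv2.cvtColor(P,cv2.COLOR_RGB2HSV)
for t,h in [('paste_pot_1_mid',.036),('flux_pot_mid',.046)]:
    for d in r.cut_out('top',t):
        m=d['region']; ys,xs=np.nonzero(m); 
        rgb=P[m].mean(0).astype(int)
        (u,v),rad=cv2.minEnclosingCircle(np.stack([xs,ys],1).astype(np.float32))
        print(t,round(d['score'],2),(round(xs.mean(),1),round(ys.mean(),1)),(u,v,rad),rgb,np.round(ray(c,(u,v),h),4))
red=((hsv[...,0]<6)|(hsv[...,0]>174))&(hsv[...,1]>200)&(hsv[...,2]>150)
n,l,st,ce=cv2.connectedComponentsWithStats(red.astype(np.uint8))
for i in range(1,n):
    if st[i,4]>60 and ce[i][0]>350: print('red',st[i],ce[i],ray(c,ce[i],.034))
g=P.max(2)<70
n,l,st,ce=cv2.connectedComponentsWithStats(g.astype(np.uint8))
for i in range(1,n):
    if 60<st[i,4]<1500 and 390<ce[i][0]<470 and ce[i][1]<330: print('dark',st[i],ce[i],ray(c,ce[i],.046),ray(c,ce[i],.086))
a=P[180:220,400:470][:,:,::-1]
cv2.imwrite('pics/rack.png',cv2.resize(a,None,fx=11,fy=11,interpolation=cv2.INTER_CUBIC))
E
```

```text
holeL [0.5456 0.3836 0.07  ]
holeR [0.535  0.1982 0.07  ]
rFL [0.4854 0.4049 0.07  ]
rFR [0.4727 0.1803 0.07  ]
rBL [0.571 0.402 0.07 ]
rBR [0.5593 0.176  0.07  ]
eyeL [0.4396 0.3904 0.06  ]
eyeR [0.4285 0.2035 0.06  ]
lock [0.5246 0.2893 0.088 ]
bowmid [0.5247 0.2909 0.122 ]
bow1 [0.5399 0.2902 0.122 ]
bow2 [0.5091 0.2921 0.122 ]
tabL [0.3518 0.3211 0.056 ]
tabR [0.3486 0.2742 0.056 ]
trFL [0.3604 0.3811 0.016 ]
trFR [0.3507 0.2193 0.016 ]
roof dims
paste_pot_1_mid 0.68 (np.float64(448.1), np.float64(167.4)) (448.0, 167.5, 9.178879737854004) [ 43 145  58] [ 0.7033 -0.3471  0.036 ]
paste_pot_1_mid 0.55 (np.float64(447.5), np.float64(231.9)) (447.73809814453125, 232.09524536132812, 8.334281921386719) [205 201  27] [ 0.5273 -0.3421  0.036 ]
flux_pot_mid 0.84 (np.float64(457.5), np.float64(274.4)) (457.06817626953125, 274.0, 11.113369941711426) [43 37 34] [ 0.415  -0.3616  0.046 ]
flux_pot_mid 0.26 (np.float64(210.0), np.float64(258.3)) (208.0853729248047, 258.54876708984375, 59.189064025878906) [179 176 179] [0.4563 0.2953 0.046 ]
red [409 242  14  15 165] [415.55757576 248.8       ] [
[... 326 characters left out ...]
4 -0.38522687  0.046     ] [ 1.13211927 -0.37393372  0.086     ]
dark [383 136  23  24 341] [393.92375367 147.84164223] [ 0.75495061 -0.1999584   0.046     ] [ 0.74386289 -0.1939646   0.086     ]
dark [407 189  48  23 130] [426.38461538 206.46153846] [ 0.59507808 -0.2842904   0.046     ] [ 0.5885633 -0.2758844  0.086    ]
dark [417 189  11  13 137] [422. 195.] [ 0.62607015 -0.27319211  0.046     ] [ 0.61866888 -0.26510356  0.086     ]
dark [442 191  14  15 141] [448.46808511 198.32624113] [ 0.61704153 -0.34380932  0.046     ] [ 0.60989851 -0.33370086  0.086     ]
dark [447 265  21  19 312] [456.81410256 274.13141026] [ 0.41467157 -0.3608766   0.046     ] [ 0.41331706 -0.35027996  0.086     ]
```

Measured values hold up: the hole spacing comes to 186 mm, and the case is yawed about -3.3°. The pots to take are red at (.397,-.220), red at (.483,-.256) and black flux at (.415,-.361).

```bash
cat >> h.py <<'E'
from scipy.spatial.transform import Rotation as Ro
def to(p,yaw,ref=None):
    """yaw deg: direction of tool y in world; returns delta row"""
    s=r.sense(); R0=s['ee_rot']; p0=s['tcp_pos']
    a=np.radians(yaw); y=np.array([np.cos(a),np.sin(a),0]); z=np.array([0,0,-1.]); x=np.cross(y,z)
    Rt=np.stack([x,y,z],1)
    d=R0.T@(np.array(p)-p0)/.025
    w=Ro.from_matrix(R0.T@Rt).as_rotvec(degrees=True)/5
    return np.round(np.r_[d,w],2).tolist()
def st():
    s=r.sense(); R=s['ee_rot']; print('t',round(s['time_s'],2),'tcp',np.round(s['tcp_pos'],4),'yaw',round(np.degrees(np.arctan2(R[1,1],R[0,1])),1),'F',np.round(s['wrist_force'],1),'g',round(s['gripper_width']*87,1),'q',np.round(s['joints'],0))
E
python3 -c "
from h import *
st();print(to([.415,-.3613,.13],180)); print(to([.415,-.3613,.022],180))"
```

```text
t 1.45 tcp [ 0.2519 -0.572   0.187 ] yaw 113.8 F [-0.6 -0.2  0.1] g 86.9 q [-51.  22.   0.  -0. -68. -15.]
[-9.37, 5.08, 2.28, 0.0, 0.0, -13.25]
[-9.37, 5.08, 6.6, 0.0, 0.0, -13.25]
```

Call:
play_rows(
  deltas=[
    [-9.37,5.08,2.28,0,0,-13.25,75],
    [-9.37,5.08,2.28,0,0,-13.25,75],
    [-9.37,5.08,2.28,0,0,-13.25,75],
    [-9.37,5.08,2.28,0,0,-13.25,75],
    [-9.37,5.08,2.28,0,0,-13.25,75],
    [-9.37,5.08,2.28,0,0,-13.25,75],
    [-9.37,5.08,2.28,0,0,-13.25,75],
    [-9.37,5.08,2.28,0,0,-13.25,75],
    [-9.37,5.08,2.28,0,0,-13.25,75],
    [-9.37,5.08,2.28,0,0,-13.25,75],
    [-9.37,5.08,2.28,0,0,-13.25,75],
  ],
)

```text
time_s: 2.55
tcp_pos: [0.415, -0.3615, 0.1301]
ee_rot: [[-0.002, -1.0, 0.0], [-1.0, 0.002, -0.0], [0.0, -0.0, -1.0]]
wrist_force: [1.0, -0.9, 0.4]
gripper_width: 0.86
```

```bash
python3 -c "
from h import *
st();c=cap('side','s1');print([(d['centre'],d['score']) for d in r.spot_in('side','flux_pot_mid')]);print(to([.415,-.3613,.022],180))"
```

```text
t 2.55 tcp [ 0.415  -0.3615  0.1301] yaw 179.9 F [ 1.  -0.9  0.4] g 74.8 q [-24.  18. -15.  -0. -57.  24.]
[([0.416, -0.3787, 0.0472], 0.64)]
[-0.01, -0.0, 4.32, -0.0, -0.0, -0.01]
```

```bash
python3 -c "
from h import *
c=r.capture('side');print(proj(c,[.415,-.3615,.13]),proj(c,[.4525,-.3615,.13]),proj(c,[.415,-.3613,.023]))"
```

```text
[309.17719774 331.35936187] [327.22688424 328.47204381] [310.51816688 368.11451351]
```

The pot is under the gripper, so I'll go down and grip.

Call:
play_rows(
  deltas=[
    [0,0,1.5,0,0,0,75],
    [0,0,3.0,0,0,0,75],
    [0,0,4.0,0,0,0,75],
    [0,0,4.32,0,0,0,75],
    [0,0,4.32,0,0,0,75],
    [0,0,4.32,0,0,0,40],
    [0,0,4.32,0,0,0,40],
    [0,0,4.32,0,0,0,40],
    [0,0,4.32,0,0,0,40],
    [0,0,4.32,0,0,0,40],
    [0,0,4.32,0,0,0,40],
  ],
)

```text
time_s: 3.8
tcp_pos: [0.4152, -0.3614, 0.0223]
ee_rot: [[0.0, -1.0, 0.0], [-1.0, -0.0, -0.0], [0.0, -0.0, -1.0]]
wrist_force: [0.3, -0.3, 0.1]
gripper_width: 0.479
```

```bash
python3 -c "
from h import *
st()
C=np.array([.404,.2985]);ex=np.array([.9983,-.0573]);ey=np.array([.0573,.9983])
p=C-.008*ex+.048*ey;print(p)
print(to([.415,-.3613,.16],180));print(to([p[0],p[1],.16],176.7))"
```

```text
t 3.8 tcp [ 0.4152 -0.3614  0.0223] yaw -180.0 F [ 0.3 -0.3  0.1] g 41.7 q [-24.  25. -22.   0. -43.  24.]
[0.398764  0.3468768]
[-0.0, 0.0, -5.51, -0.0, -0.0, 0.0]
[-28.33, 0.65, -5.51, -0.0, -0.0, 0.66]
```

```bash
python3 -c "
from h import *
c=cap('side','s2');P=c['pixels'][300:420,240:400][:,:,::-1];cv2.imwrite('pics/s2c.png',cv2.resize(P,None,fx=5,fy=5,interpolation=2));st()"
```

```text
t 3.85 tcp [ 0.4151 -0.3613  0.0222] yaw -180.0 F [-0.7  0.1 -0.1] g 41.2 q [-24.  25. -22.   0. -43.  24.]
```

```bash
python3 -c "
from h import *
c=cap('side','s3')
print(ray(c,(311,360),.046),proj(c,[.415,-.3613,.046]),proj(c,[.415,-.3613,.0]))
for X in [(.397,-.2204,.036),(.4827,-.2555,.036),(.5456,.3836,.07),(.535,.1982,.07),(.3502,.2977,.056),(.6187,-.265,.086),(.3502,.2977,.056)]: print(X,proj(c,X))
t=cap('top','t3'); print(proj(t,[.415,-.3613,.022]),proj(t,[.415,-.3613,.1]),[d['centre'] for d in r.spot_in('top','flux_pot_mid')])
P=t['pixels'][200:330,370:500][:,:,::-1];cv2.imwrite('pics/t3c.png',cv2.resize(P,None,fx=5,fy=5,interpolation=2))
"
```

```text
[ 0.41687938 -0.36011252  0.046     ] [310.23937075 360.56365321] [310.79010703 375.47968769]
(0.397, -0.2204, 0.036) [291.73559362 320.97102506]
(0.4827, -0.2555, 0.036) [329.95877891 325.37108362]
(0.5456, 0.3836, 0.07) [306.12726944 193.04293147]
(0.535, 0.1982, 0.07) [313.50268518 218.39734853]
(0.3502, 0.2977, 0.056) [253.20481996 214.19128639]
(0.6187, -0.265, 0.086) [387.6040686  303.09453062]
(0.3502, 0.2977, 0.056) [253.20481996 214.19128639]
[454.60766363 274.31395995] [462.59674732 273.27492891] [[0.4042, 0.3045, 0.0091], [0.418, -0.3468, 0.0408]]
```

Call:
play_rows(
  deltas=[
    [0,0,0,0,0,0,30],
    [0,0,0,0,0,0,30],
    [0,0,0,0,0,0,30],
    [0,0,0,0,0,0,30],
  ],
)

```text
time_s: 4.4
tcp_pos: [0.4151, -0.3613, 0.022]
ee_rot: [[0.0, -1.0, -0.0], [-1.0, -0.0, 0.0], [-0.0, 0.0, -1.0]]
wrist_force: [0.4, -0.3, -1.2]
gripper_width: 0.349
```

```bash
python3 -c "
from h import *
c=cap('side','s4');P=c['pixels'][300:420,240:400][:,:,::-1];cv2.imwrite('pics/s4c.png',cv2.resize(P,None,fx=5,fy=5,interpolation=2));st()"
```

```text
t 4.45 tcp [ 0.4151 -0.3613  0.022 ] yaw -180.0 F [-0.2  0.5 -0.6] g 30.0 q [-24.  25. -22.   0. -43.  24.]
```

Call:
play_rows(
  deltas=[
    [0,0,-2,0,0,0,75],
    [0,0,-3,0,0,0,75],
    [0,0,-3,0,0,0,75],
    [0,0,-3,0,0,0,0],
    [0,0,-3,0,0,0,0],
    [0,0,-3,0,0,0,0],
    [0,0,-3,0,0,0,0],
    [0,0,-3,0,0,0,0],
    [0,0,-3,0,0,0,0],
    [0,0,-3,0,0,0,0],
    [0,0,-3,0,0,0,0],
  ],
)

```text
time_s: 5.55
tcp_pos: [0.4151, -0.3614, 0.097]
ee_rot: [[0.0, -1.0, -0.0], [-1.0, -0.0, -0.0], [0.0, 0.0, -1.0]]
wrist_force: [-0.2, -0.5, 0.1]
gripper_width: 0.027
```

```bash
python3 -c "
from h import *
c=cap('side','s5');s=r.sense();
I=c['pixels'][:,:,::-1].copy();p=s['tcp_pos'];R=s['ee_rot']
for z in (0,.0187,.07,.15):
    q=proj(c,p-z*R[:,2]).round().astype(int);print(q);cv2.circle(I,tuple(map(int,q)),1,(0,255,0),-1)
P=I[240:400,220:400];cv2.imwrite('pics/s5c.png',cv2.resize(P,None,fx=4.4,fy=3.7*4.4/4.4,interpolation=2));st()"
```

```text
[310 343]
[309 336]
[309 317]
[308 285]
t 5.6 tcp [ 0.4151 -0.3613  0.0971] yaw -180.0 F [ 0.3 -0.7 -0.6] g 1.6 q [-24.  20. -17.  -0. -53.  24.]
```

```bash
python3 -c "
from h import *
for n,(a,b,cc,d) in {'s5':(290,385,260,370),'s2':(310,400,270,360),'s4':(310,400,270,360)}.items():
    I=cv2.imread(f'pics/{n}.png')[a:b,cc:d].astype(float)
    I=np.clip(255*(I/255)**.45,0,255).astype(np.uint8)
    cv2.imwrite(f'pics/{n}z.png',cv2.resize(I,None,fx=6,fy=6,interpolation=2))
"
python3 -c "
from h import *
c=cap('side','s6');t=cap('top','t6');print(ray(c,(309.5,334),.097));print(proj(t,[0,0,0.]),proj(t,[0,0,.2]),proj(t,[0,0,.4]),proj(c,[0,0,0]),proj(c,[0,0,.2]))
print(proj(t,[.415,-.3613,.167]),proj(t,[.415+.095,-.3613,.167]),proj(t,[.415-.095,-.3613,.167]))
st()
"
```

```text
[ 0.41982134 -0.33526865  0.097     ]
[320.01587161 431.77285552] [320.62861867 454.84343202] [321.48425545 487.05906394] [134.4447071  298.86901896] [115.75635446 235.85635488]
[470.23459205 272.28157873] [469.12275075 233.09241588] [471.36239488 312.03333941]
t 5.7 tcp [ 0.4151 -0.3613  0.0971] yaw -180.0 F [-0.5  0.2  0.4] g 0.6 q [-24.  20. -17.  -0. -53.  24.]
```

The image puts the fingertips about 25–30 mm higher, or further +y, than the reported TCP. I'll check by gently touching a free patch of table.

```bash
python3 -c "
from h import *
print(to([.43,-.30,.06],180))
"
```

```text
[-2.45, -0.6, 1.48, -0.0, -0.0, 0.0]
```

Call:
play_rows(
  deltas=[
    [-2.45,-0.6,0,0,0,0,0],
    [-2.45,-0.6,0,0,0,0,0],
    [-2.45,-0.6,1.0,0,0,0,0],
    [-2.45,-0.6,1.48,0,0,0,0],
    [-2.45,-0.6,1.7,0,0,0,0],
    [-2.45,-0.6,1.9,0,0,0,0],
    [-2.45,-0.6,2.1,0,0,0,0],
    [-2.45,-0.6,2.3,0,0,0,0],
    [-2.45,-0.6,2.5,0,0,0,0],
    [-2.45,-0.6,2.6,0,0,0,0],
    [-2.45,-0.6,2.7,0,0,0,0],
    [-2.45,-0.6,2.7,0,0,0,0],
  ],
)

```text
time_s: 6.9
tcp_pos: [0.4299, -0.3, 0.0293]
ee_rot: [[0.0, -1.0, -0.0], [-1.0, -0.0, 0.0], [-0.0, 0.0, -1.0]]
wrist_force: [-0.5, -0.5, -0.6]
gripper_width: 0.005
```

```bash
python3 -c "
from h import *
c=cap('side','s7');s=r.sense();
I=c['pixels'][:,:,::-1].copy();p=s['tcp_pos']
q=proj(c,p);print(q)
P=I[270:400,240:400];cv2.imwrite('pics/s7c.png',cv2.resize(P,None,fx=4.6,fy=4.6,interpolation=2));st()"
```

```text
[311.80724426 344.47569233]
t 6.95 tcp [ 0.4301 -0.3001  0.0295] yaw -180.0 F [-0.4 -0.2  0. ] g 0.3 q [-17.  22. -25.   0. -42.  17.]
```

Call:
play_rows(
  deltas=[
    [0,0,0.15,0,0,0,0],
    [0,0,0.3,0,0,0,0],
    [0,0,0.4,0,0,0,0],
    [0,0,0.5,0,0,0,0],
    [0,0,0.6,0,0,0,0],
    [0,0,0.7,0,0,0,0],
    [0,0,0.8,0,0,0,0],
    [0,0,0.8,0,0,0,0],
  ],
)

```text
time_s: 7.75
tcp_pos: [0.4298, -0.3, 0.0091]
ee_rot: [[0.0, -1.0, -0.001], [-1.0, -0.0, 0.0], [-0.0, 0.001, -1.0]]
wrist_force: [-0.4, -0.3, -0.0]
gripper_width: 0.008
```

```bash
python3 -c "
from h import *
c=cap('side','s8');s=r.sense();
I=c['pixels'][:,:,::-1].copy();p=s['tcp_pos']
q=proj(c,p);print(q)
P=I[270:400,240:400];cv2.imwrite('pics/s8c.png',cv2.resize(P,None,fx=4.6,fy=4.6,interpolation=2));st()"
```

```text
[311.95597169 350.84782157]
t 7.8 tcp [ 0.4299 -0.3     0.0094] yaw -180.0 F [ 0.5  0.5 -0.5] g 0.3 q [-17.  24. -26.  -0. -40.  17.]
```

Call:
play_rows(
  deltas=[
    [0,0,0.1,0,0,0,0],
    [0,0,0.2,0,0,0,0],
    [0,0,0.25,0,0,0,0],
    [0,0,0.3,0,0,0,0],
    [0,0,0.33,0,0,0,0],
    [0,0,0.36,0,0,0,0],
    [0,0,0.39,0,0,0,0],
    [0,0,0.42,0,0,0,0],
  ],
)

```text
time_s: 8.6
tcp_pos: [0.4301, -0.3001, -0.001]
ee_rot: [[0.0, -1.0, 0.0], [-1.0, -0.0, -0.0], [0.0, -0.0, -1.0]]
wrist_force: [0.7, 0.2, 0.4]
gripper_width: 0.004
```

Call:
play_rows(
  deltas=[
    [0,0,0.08,0,0,0,0],
    [0,0,0.16,0,0,0,0],
    [0,0,0.24,0,0,0,0],
    [0,0,0.32,0,0,0,0],
    [0,0,0.4,0,0,0,0],
    [0,0,0.4,0,0,0,0],
  ],
)

```text
time_s: 9.2
tcp_pos: [0.4298, -0.3, -0.0113]
ee_rot: [[0.0, -1.0, -0.001], [-1.0, -0.0, 0.0], [-0.0, 0.001, -1.0]]
wrist_force: [-0.8, 0.5, 0.0]
gripper_width: 0.007
```

```bash
python3 -c "
from h import *
c=cap('side','s9');s=r.sense();
I=c['pixels'][:,:,::-1].copy();p=s['tcp_pos']
q=proj(c,p);print(q)
P=I[270:400,240:400];cv2.imwrite('pics/s9c.png',cv2.resize(P,None,fx=4.6,fy=4.6,interpolation=2));st()"
```

```text
[312.1720042 357.2260451]
t 9.25 tcp [ 0.4299 -0.3001 -0.0112] yaw -180.0 F [0.4 0.5 0.1] g 0.5 q [-17.  26. -27.  -0. -37.  17.]
```

Call:
play_rows(
  deltas=[
    [0,0,0.06,0,0,0,0],
    [0,0,0.12,0,0,0,0],
    [0,0,0.18,0,0,0,0],
    [0,0,0.24,0,0,0,0],
    [0,0,0.3,0,0,0,0],
    [0,0,0.3,0,0,0,0],
  ],
)

```text
time_s: 9.85
tcp_pos: [0.4299, -0.3, -0.0187]
ee_rot: [[0.0, -1.0, -0.001], [-1.0, -0.0, 0.0], [-0.0, 0.001, -1.0]]
wrist_force: [-0.3, 0.3, 0.4]
gripper_width: 0.004
```

Call:
play_rows(
  deltas=[
    [0,0,0.04,0,0,0,0],
    [0,0,0.08,0,0,0,0],
    [0,0,0.12,0,0,0,0],
    [0,0,0.16,0,0,0,0],
    [0,0,0.16,0,0,0,0],
  ],
)

```text
time_s: 10.35
tcp_pos: [0.43, -0.3, -0.0226]
ee_rot: [[0.0, -1.0, -0.0], [-1.0, -0.0, 0.0], [-0.0, 0.0, -1.0]]
wrist_force: [0.2, 0.9, -0.7]
gripper_width: 0.004
```

Call:
play_rows(
  deltas=[
    [0,0,0.04,0,0,0,0],
    [0,0,0.08,0,0,0,0],
    [0,0,0.08,0,0,0,0],
  ],
)

```text
time_s: 10.65
tcp_pos: [0.43, -0.3, -0.0246]
ee_rot: [[0.0, -1.0, -0.0], [-1.0, -0.0, 0.0], [-0.0, 0.0, -1.0]]
wrist_force: [-0.6, -0.7, 0.7]
gripper_width: 0.006
```

```bash
python3 -c "
from h import *
c=cap('side','s10');s=r.sense();
I=c['pixels'][:,:,::-1].copy();p=s['tcp_pos']
q=proj(c,p);print(q)
P=I[270:400,240:400];cv2.imwrite('pics/s10c.png',cv2.resize(P,None,fx=4.6,fy=4.6,interpolation=2));st()"
```

```text
[312.33076919 361.31515384]
t 10.7 tcp [ 0.43   -0.3001 -0.0246] yaw -180.0 F [ 0.2 -0.5  0.5] g 0.4 q [-17.  27. -28.  -0. -35.  17.]
```

Call:
play_rows(
  deltas=[
    [0,0,0.03,0,0,0,0],
    [0,0,0.06,0,0,0,0],
    [0,0,0.06,0,0,0,0],
  ],
)

```text
time_s: 11.0
tcp_pos: [0.43, -0.3, -0.0261]
ee_rot: [[0.0, -1.0, -0.0], [-1.0, -0.0, 0.0], [-0.0, 0.0, -1.0]]
wrist_force: [-0.2, 0.4, -0.2]
gripper_width: 0.009
```

Call:
play_rows(
  deltas=[
    [0,0,0.03,0,0,0,0],
    [0,0,0.06,0,0,0,0],
    [0,0,0.06,0,0,0,0],
  ],
)

```text
time_s: 11.3
tcp_pos: [0.43, -0.3, -0.0276]
ee_rot: [[0.0, -1.0, -0.0], [-1.0, -0.0, 0.0], [-0.0, 0.0, -1.0]]
wrist_force: [-0.7, -0.1, -0.1]
gripper_width: 0.006
```

Call:
play_rows(
  deltas=[
    [0,0,0.03,0,0,0,0],
    [0,0,0.06,0,0,0,0],
    [0,0,0.06,0,0,0,0],
  ],
)

```text
time_s: 11.6
tcp_pos: [0.43, -0.3, -0.0291]
ee_rot: [[0.0, -1.0, -0.0], [-1.0, -0.0, 0.0], [-0.0, 0.0, -1.0]]
wrist_force: [-0.5, 0.3, -0.4]
gripper_width: 0.008
```

Call:
play_rows(
  deltas=[
    [0,0,0.03,0,0,0,0],
    [0,0,0.05,0,0,0,0],
    [0,0,0.05,0,0,0,0],
  ],
)

```text
time_s: 11.9
tcp_pos: [0.43, -0.3001, -0.0303]
ee_rot: [[0.0, -1.0, -0.0], [-1.0, -0.0, 0.0], [-0.0, 0.0, -1.0]]
wrist_force: [-0.7, -1.3, 0.1]
gripper_width: 0.009
```

```bash
python3 -c "
from h import *
c=cap('side','s11');s=r.sense();
I=c['pixels'][:,:,::-1].copy();p=s['tcp_pos']
print(proj(c,p),proj(c,p+[0,0,.03]))
I=np.clip(255*(I/255.)**.6,0,255).astype(np.uint8)
P=I[310:390,270:360];cv2.imwrite('pics/s11c.png',cv2.resize(P,None,fx=7,fy=7,interpolation=2));st()"
```

```text
[312.42430939 363.02603811] [312.11718381 353.84606511]
t 11.95 tcp [ 0.4301 -0.3001 -0.0302] yaw -180.0 F [ 0.3 -0.7 -0.5] g 0.3 q [-17.  28. -28.  -0. -34.  17.]
```

Call:
play_rows(
  deltas=[
    [0,0,0.03,0,0,0,0],
    [0,0,0.06,0,0,0,0],
    [0,0,0.06,0,0,0,0],
  ],
)

```text
time_s: 12.25
tcp_pos: [0.43, -0.3001, -0.0318]
ee_rot: [[0.0, -1.0, -0.0], [-1.0, -0.0, 0.0], [-0.0, 0.0, -1.0]]
wrist_force: [-0.2, 0.3, -0.3]
gripper_width: 0.002
```

Call:
play_rows(
  deltas=[
    [0,0,0.03,0,0,0,0],
    [0,0,0.06,0,0,0,0],
    [0,0,0.06,0,0,0,0],
  ],
)

```text
time_s: 12.55
tcp_pos: [0.43, -0.3, -0.0333]
ee_rot: [[0.0, -1.0, -0.0], [-1.0, -0.0, 0.0], [-0.0, 0.0, -1.0]]
wrist_force: [-1.1, 0.6, -0.0]
gripper_width: 0.005
```

Call:
play_rows(
  deltas=[
    [0,0,-2,0,0,0,0],
    [0,0,-4,0,0,0,0],
    [0,0,-6,0,0,0,0],
    [0,0,-8,0,0,0,0],
    [0,0,-9,0,0,0,0],
    [-8,0,-9,0,0,0,0],
    [-16,0,-9,0,0,0,0],
    [-18,0,-9,0,0,0,0],
    [-18,0,-9,0,0,0,0],
    [-18,0,-9,0,0,0,0],
    [-18,0,-9,0,0,0,0],
    [-18,0,-9,0,0,0,0],
  ],
)

```text
time_s: 13.75
tcp_pos: [0.4294, 0.0518, 0.1921]
ee_rot: [[0.0, -1.0, 0.001], [-1.0, -0.0, 0.0], [-0.0, -0.001, -1.0]]
wrist_force: [1.8, 1.1, 0.4]
gripper_width: 0.005
```

Call:
play_rows(
  deltas=[
    [0,0,0,0,0,0,0],
    [0,0,0,0,0,0,0],
  ],
)

```text
time_s: 13.95
tcp_pos: [0.4296, 0.051, 0.1917]
ee_rot: [[0.003, -1.0, -0.0], [-1.0, -0.003, -0.0], [0.0, 0.0, -1.0]]
wrist_force: [-0.2, -0.9, -0.2]
gripper_width: 0.006
```

```bash
python3 -c "
from h import *
s=r.sense();p=s['tcp_pos'];R=s['ee_rot'];st()
for n in ('side','top'):
    c=cap(n,n+'12');I=c['pixels'][:,:,::-1].copy()
    for z in (0,.07,.15):
        q=proj(c,p-z*R[:,2]).round().astype(int);print(n,q);cv2.circle(I,tuple(map(int,q)),1,(0,255,0),-1)
    cv2.imwrite(f'pics/{n}12.png',I)"
```

```text
t 13.95 tcp [0.4296 0.051  0.1917] yaw -179.8 F [-0.2 -0.9 -0.2] g 0.5 q [ 28.   3. -24.  -0. -63. -28.]
side [285 210]
side [284 186]
side [282 158]
top [299 266]
top [298 264]
top [296 262]
```

```bash
python3 -c "
from h import *
a=cv2.imread('pics/side12.png')[130:215,235:335];cv2.imwrite('pics/a.png',cv2.resize(a,None,fx=7,fy=7,interpolation=2))
a=cv2.imread('pics/top12.png')[205:320,260:340];cv2.imwrite('pics/b.png',cv2.resize(a,None,fx=5,fy=5,interpolation=2))
"
python3 -c "
from h import *
print(to([.415,-.354,.12],180),to([.415,-.354,-.008],180))
c=r.capture('top')
print([(d['centre'],d['score']) for d in r.spot_in('top','flux_pot_mid')])"
```

```text
[16.13, 0.58, 2.87, 0.01, -0.0, -0.01] [16.13, 0.57, 7.99, 0.01, -0.0, -0.01]
[([0.4164, -0.3594, 0.0444], 0.58)]
```

Call:
play_rows(
  deltas=[
    [16.1,0.58,0,0,0,0,75],
    [16.1,0.58,0,0,0,0,75],
    [16.1,0.58,0,0,0,0,75],
    [16.1,0.58,0,0,0,0,75],
    [16.1,0.58,0,0,0,0,75],
    [16.1,0.58,0,0,0,0,75],
    [16.1,0.58,1,0,0,0,75],
    [16.1,0.58,2.9,0,0,0,75],
    [16.1,0.58,4.5,0,0,0,75],
    [16.1,0.58,5.5,0,0,0,75],
    [16.1,0.58,6,0,0,0,75],
    [16.1,0.58,6,0,0,0,75],
  ],
)

```text
time_s: 15.35
tcp_pos: [0.4136, -0.3529, 0.0402]
ee_rot: [[-0.002, -1.0, -0.004], [-1.0, 0.002, 0.002], [-0.002, 0.004, -1.0]]
wrist_force: [0.0, 0.8, 0.9]
gripper_width: 0.852
```

```bash
python3 -c "
from h import *
c=cap('side','s13');s=r.sense();
I=c['pixels'][:,:,::-1].copy();st()
I=np.clip(255*(I/255.)**.6,0,255).astype(np.uint8)
P=I[290:390,250:370];cv2.imwrite('pics/s13c.png',cv2.resize(P,None,fx=6,fy=6,interpolation=2));print(to([.415,-.354,-.008],180))"
```

```text
t 15.4 tcp [ 0.4155 -0.3534  0.0423] yaw 180.0 F [-0.   0.1  0.3] g 74.6 q [-23.  23. -22.   0. -45.  23.]
[0.02, 0.02, 2.01, 0.0, -0.01, -0.0]
```

Call:
play_rows(
  deltas=[
    [0,0,0.5,0,0,0,75],
    [0,0,1.0,0,0,0,75],
    [0,0,1.4,0,0,0,75],
    [0,0,1.7,0,0,0,75],
    [0,0,1.7,0,0,0,75],
  ],
)

```text
time_s: 15.9
tcp_pos: [0.4148, -0.352, -0.0019]
ee_rot: [[0.001, -1.0, -0.002], [-1.0, -0.001, 0.001], [-0.001, 0.002, -1.0]]
wrist_force: [-0.3, 0.2, 0.3]
gripper_width: 0.865
```

```bash
cat >> h.py <<'E'
def look(n,name,box,f,g=.6):
    c=cap(n,name); I=c['pixels'][:,:,::-1]
    I=np.clip(255*(I/255.)**g,0,255).astype(np.uint8)
    x0,x1,y0,y1=box
    cv2.imwrite(f'pics/{name}c.png',cv2.resize(I[y0:y1,x0:x1],None,fx=f,fy=f,interpolation=2)); st(); return c
E
python3 -c "
from h import *
c=look('side','s14',(250,370,290,390),6);print(proj(c,r.sense()['tcp_pos']))"
```

```text
t 15.95 tcp [ 0.4153 -0.3523 -0.0012] yaw -180.0 F [-0.1  0.3  0.1] g 74.9 q [-23.  27. -24.   0. -40.  23.]
[310.17656367 372.68638579]
```

Call:
play_rows(
  deltas=[
    [0,0,0,0,0,0,40],
    [0,0,0,0,0,0,40],
    [0,0,0,0,0,0,40],
    [0,0,0,0,0,0,40],
    [0,0,0,0,0,0,40],
    [0,0,0,0,0,0,40],
  ],
)

```text
time_s: 16.55
tcp_pos: [0.4156, -0.3526, -0.0004]
ee_rot: [[0.0, -1.0, 0.0], [-1.0, -0.0, -0.0], [0.0, -0.0, -1.0]]
wrist_force: [-1.5, 0.3, 2.4]
gripper_width: 0.554
```

```bash

python3 -c "
from h import *
c=look('side','s15',(250,370,290,390),6)"
```

```text
t 16.6 tcp [ 4.156e-01 -3.526e-01 -4.000e-04] yaw -180.0 F [ 0.2 -0.1  2.5] g 48.3 q [-23.  26. -24.   0. -40.  23.]
```

Call:
play_rows(
  deltas=[
    [0,0,0,0,0,0,62],
    [0,0,0,0,0,0,62],
    [0,0,0.2,0,0,0,62],
    [0,0,0.4,0,0,0,62],
    [0,0,0.4,0,0,0,62],
    [0,0,0.4,0,0,0,35],
    [0,0,0.4,0,0,0,35],
    [0,0,0.4,0,0,0,35],
    [0,0,0.4,0,0,0,35],
    [0,0,0.4,0,0,0,35],
  ],
)

```text
time_s: 17.6
tcp_pos: [0.4157, -0.3526, -0.0106]
ee_rot: [[0.0, -1.0, 0.0], [-1.0, -0.0, -0.0], [0.0, -0.0, -1.0]]
wrist_force: [-0.1, 0.2, 0.0]
gripper_width: 0.558
```

```bash

python3 -c "
from h import *
c=look('side','s16',(250,370,290,390),6)"
```

```text
t 17.65 tcp [ 0.4156 -0.3526 -0.0106] yaw -180.0 F [-0.8 -0.5 -0.7] g 48.4 q [-23.  27. -24.  -0. -38.  23.]
```

Call:
play_rows(
  deltas=[
    [0,0,-1,0,0,0,35],
    [0,0,-3,0,0,0,35],
    [0,0,-5,0,0,0,35],
    [0,0,-6,0,0,0,35],
    [0,0,-6,0,0,0,35],
    [0,0,-6,0,0,0,35],
  ],
)

```text
time_s: 18.25
tcp_pos: [0.4152, -0.3521, 0.1391]
ee_rot: [[-0.0, -1.0, 0.0], [-1.0, 0.0, 0.001], [-0.001, -0.0, -1.0]]
wrist_force: [-0.8, 0.5, -1.5]
gripper_width: 0.557
```

```bash

python3 -c "
from h import *
c=look('side','s17',(250,370,250,350),6)
print([(d['centre'],d['score'],proj(c,d['centre'])) for d in r.spot_in('side','flux_pot_mid')])
C=np.array([.404,.2985]);ex=np.array([.9983,-.0573]);ey=np.array([.0573,.9983])
p=C-.008*ex+.048*ey;print(p);print(to([p[0],p[1],.14],176.7),to([p[0],p[1],-.002],176.7))"
```

```text
t 18.3 tcp [ 0.4145 -0.3518  0.138 ] yaw 180.0 F [-0.8  0.7 -2.8] g 48.6 q [-23.  17. -15.  -0. -58.  23.]
[([0.4154, -0.3756, 0.1931], 0.73, array([309.86834579, 312.12678422]))]
[0.398764  0.3468768]
[-27.95, 0.63, -0.04, 0.04, 0.02, 0.66] [-27.93, 0.61, 5.64, 0.04, 0.02, 0.66]
```

Call:
play_rows(
  deltas=[
    [-2,0.1,-1.2,0,0,0.1,35],
    [-4,0.2,-1.2,0,0,0.2,35],
    [-6,0.3,-1.2,0,0,0.3,35],
    [-8,0.4,-1.2,0,0,0.4,35],
    [-10,0.5,-1.2,0,0,0.5,35],
    [-12,0.6,-1.2,0,0,0.66,35],
    [-14,0.6,-1.2,0,0,0.66,35],
    [-16,0.6,-1.2,0,0,0.66,35],
    [-18,0.6,-1.2,0,0,0.66,35],
    [-20,0.6,-1.2,0,0,0.66,35],
    [-22,0.6,-1.2,0,0,0.66,35],
    [-24,0.6,-1.2,0,0,0.66,35],
  ],
)

```text
time_s: 19.55
tcp_pos: [0.3992, 0.2412, 0.1677]
ee_rot: [[-0.057, -0.998, -0.002], [-0.998, 0.057, -0.003], [0.003, 0.002, -1.0]]
wrist_force: [1.5, -0.2, -0.3]
gripper_width: 0.557
```

```bash

python3 -c "
from h import *
st();print(to([.3988,.349,.09],176.7))"
```

```text
t 19.55 tcp [0.3992 0.2412 0.1677] yaw 176.8 F [ 1.5 -0.2 -0.3] g 48.5 q [ 51.   8. -22.  -0. -60. -54.]
[-4.31, 0.25, 3.1, 0.02, -0.03, 0.01]
```

Call:
play_rows(
  deltas=[
    [-2,0.12,0,0,0,0,35],
    [-4.1,0.25,0,0,0,0,35],
    [-4.1,0.25,1.5,0,0,0,35],
    [-4.1,0.25,3.1,0,0,0,35],
    [-4.1,0.25,3.1,0,0,0,35],
    [-4.1,0.25,3.1,0,0,0,35],
    [-4.1,0.25,3.1,0,0,0,35],
  ],
)

```text
time_s: 20.25
tcp_pos: [0.4012, 0.3433, 0.0934]
ee_rot: [[-0.057, -0.998, 0.002], [-0.998, 0.057, 0.002], [-0.002, -0.002, -1.0]]
wrist_force: [0.3, -0.8, -0.6]
gripper_width: 0.556
```

```bash

python3 -c "
from h import *
c=look('side','s18',(210,350,150,270),5.5)
print([(d['centre'],d['score'],proj(c,d['centre'])) for d in r.spot_in('side','flux_pot_mid')])
c=look('top','t18',(150,290,190,320),5)
print([(d['centre'],d['score'],proj(c,d['centre'])) for d in r.spot_in('top','flux_pot_mid')])
"
```

```text
t 20.3 tcp [0.4012 0.3434 0.0938] yaw 176.7 F [ 0.5  0.6 -1.7] g 48.8 q [ 58.  18. -21.   0. -51. -62.]
[([0.4047, 0.3157, 0.1366], 0.72, array([267.11199533, 188.21172809]))]
t 20.4 tcp [0.4009 0.3432 0.0937] yaw 176.7 F [-1.1 -1.2 -0.7] g 48.6 q [ 58.  18. -21.   0. -51. -62.]
[([0.3995, 0.3178, 0.1483], 0.51, array([189.85925823, 279.14861927])), ([0.2928, -0.2886, 0.0179], 0.27, array([428.14248045, 320.2723384 ]))]
```

```bash

python3 -c "
from h import *
c=r.capture('side');print(ray(c,(266.2,184.3),.150),ray(c,(267.8,185),.150))
c=r.capture('top');print(ray(c,(196,279),.150));st()"
```

```text
[0.40295021 0.31766633 0.15      ] [0.40745919 0.31102749 0.15      ]
[0.39980675 0.30246563 0.15      ]
t 20.55 tcp [0.4004 0.3428 0.0929] yaw 176.7 F [ 0.8 -0.8 -1. ] g 48.1 q [ 58.  18. -21.   0. -51. -62.]
```

Call:
play_rows(
  deltas=[
    [-0.35,-0.05,0,0,0,0,35],
    [-0.7,-0.05,0,0,0,0,35],
    [-0.7,-0.05,0.7,0,0,0,35],
    [-0.7,-0.05,1.4,0,0,0,35],
    [-0.7,-0.05,2.0,0,0,0,35],
    [-0.7,-0.05,2.4,0,0,0,35],
    [-0.7,-0.05,2.4,0,0,0,35],
    [-0.7,-0.05,2.4,0,0,0,35],
  ],
)

```text
time_s: 21.35
tcp_pos: [0.4026, 0.3605, 0.0321]
ee_rot: [[-0.057, -0.998, 0.001], [-0.998, 0.057, 0.0], [-0.0, -0.001, -1.0]]
wrist_force: [-0.6, 0.3, -0.8]
gripper_width: 0.557
```

```bash

python3 -c "
from h import *
c=look('side','s19',(210,350,150,270),5.5)
print([(d['centre'],d['score'],proj(c,d['centre'])) for d in r.spot_in('side','flux_pot_mid')])
c=look('top','t19',(150,290,190,320),5)
"
```

```text
t 21.4 tcp [0.4028 0.3607 0.0325] yaw 176.7 F [ 1.   0.  -1.4] g 48.7 q [ 59.  23. -23.   0. -44. -62.]
[([0.4026, 0.3295, 0.0793], 0.76, array([267.33698653, 201.9480129 ])), ([0.6169, -0.277, 0.0755], 0.56, array([388.31124299, 309.99198749]))]
t 21.5 tcp [0.4027 0.3606 0.0327] yaw 176.7 F [-0.6  0.6 -1.3] g 48.6 q [ 59.  23. -23.   0. -44. -62.]
```

Call:
play_rows(
  deltas=[
    [0,0,0.4,0,0,0,35],
    [0,0,0.7,0,0,0,35],
    [0,0,0.8,0,0,0,35],
    [0,0,0.85,0,0,0,35],
    [0,0,0.9,0,0,0,35],
    [0,0,0.9,0,0,0,35],
  ],
)

```text
time_s: 22.1
tcp_pos: [0.4024, 0.3599, 0.0092]
ee_rot: [[-0.057, -0.998, -0.0], [-0.998, 0.057, -0.0], [0.0, -0.0, -1.0]]
wrist_force: [0.5, 0.2, -1.3]
gripper_width: 0.555
```

Call:
play_rows(
  deltas=[
    [0,0,0.05,0,0,0,35],
    [0,0,0.1,0,0,0,35],
    [0,0,0.1,0,0,0,35],
    [0,0,0.1,0,0,0,35],
  ],
)

```text
time_s: 22.5
tcp_pos: [0.4023, 0.3599, 0.0068]
ee_rot: [[-0.057, -0.998, 0.0], [-0.998, 0.057, 0.0], [-0.0, -0.0, -1.0]]
wrist_force: [-0.1, -0.0, -1.1]
gripper_width: 0.555
```

Call:
play_rows(
  deltas=[
    [0,0,0.05,0,0,0,35],
    [0,0,0.1,0,0,0,35],
    [0,0,0.1,0,0,0,35],
    [0,0,0.1,0,0,0,35],
  ],
)

```text
time_s: 22.9
tcp_pos: [0.4023, 0.3598, 0.0042]
ee_rot: [[-0.057, -0.998, -0.0], [-0.998, 0.057, -0.0], [0.0, 0.0, -1.0]]
wrist_force: [-0.1, -0.5, -1.8]
gripper_width: 0.557
```

```bash

python3 -c "
from h import *
c=look('side','s20',(210,350,150,270),5.5)
"
```

```text
t 22.95 tcp [0.4023 0.3599 0.0043] yaw 176.7 F [-0.4  0.1 -1.2] g 48.4 q [ 59.  26. -24.   0. -40. -62.]
```

Call:
play_rows(
  deltas=[
    [0,0,0.05,0,0,0,35],
    [0,0,0.1,0,0,0,35],
    [0,0,0.15,0,0,0,35],
    [0,0,0.15,0,0,0,35],
  ],
)

```text
time_s: 23.35
tcp_pos: [0.4022, 0.3597, 0.0003]
ee_rot: [[-0.057, -0.998, -0.0], [-0.998, 0.057, -0.0], [0.0, 0.0, -1.0]]
wrist_force: [-0.1, 0.1, -0.4]
gripper_width: 0.556
```

Call:
play_rows(
  deltas=[
    [0,0,0.04,0,0,0,35],
    [0,0,0.08,0,0,0,35],
    [0,0,0.08,0,0,0,35],
    [0,0,0.08,0,0,0,35],
  ],
)

```text
time_s: 23.75
tcp_pos: [0.4023, 0.3599, -0.0015]
ee_rot: [[-0.057, -0.998, -0.0], [-0.998, 0.057, -0.0], [0.0, 0.0, -1.0]]
wrist_force: [0.0, 0.3, -1.1]
gripper_width: 0.558
```

Call:
play_rows(
  deltas=[
    [0,0,0.04,0,0,0,35],
    [0,0,0.08,0,0,0,35],
    [0,0,0.08,0,0,0,35],
    [0,0,0.08,0,0,0,35],
  ],
)

```text
time_s: 24.15
tcp_pos: [0.4025, 0.3601, -0.0027]
ee_rot: [[-0.057, -0.998, 0.001], [-0.998, 0.057, 0.0], [-0.0, -0.001, -1.0]]
wrist_force: [-1.4, -1.6, 6.4]
gripper_width: 0.557
```

```bash

python3 -c "
from h import *
c=look('side','s21',(220,320,180,260),7)
c=look('top','t21',(150,290,190,320),5)
"
```

```text
t 24.2 tcp [ 0.4025  0.3601 -0.0027] yaw 176.7 F [-1.  -1.3  5.2] g 48.3 q [ 59.  26. -25.   0. -39. -62.]
t 24.25 tcp [ 0.4025  0.3601 -0.0027] yaw 176.7 F [-0.3 -1.2  5.4] g 48.4 q [ 59.  26. -25.   0. -39. -62.]
```

```bash

python3 -c "
from h import *
c=r.capture('top');print(ray(c,(198,278.5),.054))
s=r.capture('side');print(ray(s,(267.4,208.2),.054))
C=np.array([.404,.2985]);ex=np.array([.9983,-.0573]);ey=np.array([.0573,.9983])
for p in [(.4025,.349)]: print((p-C)@ex,(p-C)@ey)
"
```

```text
[0.40351689 0.31898743 0.054     ]
[0.40122533 0.33255874 0.054     ]
-0.0043911 0.05032819999999999
```

```bash

python3 -c "
from h import *
s=r.capture('side')
for X in [(.402,.319,.008),(.402,.319,.054),(.402,.369,.054),(.402,.344,.054),(.402,.319,.039),(.377,.344,.054),(.427,.344,.054)]: print(X,(proj(s,X)-[220,180])*7)
c=look('side','s22',(240,300,190,230),12,.8)
"
```

```text
(0.402, 0.319, 0.008) [343.53316028 292.61039946]
(0.402, 0.319, 0.054) [336.49478587 210.07530819]
(0.402, 0.369, 0.054) [325.25385902 163.60877431]
(0.402, 0.344, 0.054) [330.79758364 186.52482664]
(0.402, 0.319, 0.039) [338.81425098 237.27438187]
(0.377, 0.344, 0.054) [279.81147818 192.20647604]
(0.427, 0.344, 0.054) [381.51088159 180.87357762]
t 24.45 tcp [ 0.4025  0.3601 -0.0027] yaw 176.7 F [-1.4 -0.7  5.6] g 48.2 q [ 59.  26. -25.   0. -39. -62.]
```

Call:
play_rows(
  deltas=[
    [0,0,-0.04,0,0,0,60],
    [0,0,-0.04,0,0,0,60],
    [0,0,-0.04,0,0,0,60],
    [0,0,-1,0,0,0,60],
    [0,0,-2.5,0,0,0,60],
    [0,0,-4,0,0,0,60],
    [0,0,-5,0,0,0,60],
    [0,0,-5,0,0,0,60],
  ],
)

```text
time_s: 25.25
tcp_pos: [0.4041, 0.3622, 0.1257]
ee_rot: [[-0.057, -0.998, 0.006], [-0.998, 0.057, 0.007], [-0.007, -0.005, -1.0]]
wrist_force: [1.9, 0.1, -0.6]
gripper_width: 0.691
```

```bash

python3 -c "
from h import *
c=look('side','s23',(240,300,190,230),12,.8)
s=r.sense();p=s['tcp_pos']
c=look('top','t23',(150,290,190,320),5)
hsv=cv2.cvtColor(c['pixels'],cv2.COLOR_RGB2HSV)
red=((hsv[...,0]<6)|(hsv[...,0]>174))&(hsv[...,1]>200)&(hsv[...,2]>150)
n,l,stt,ce=cv2.connectedComponentsWithStats(red.astype(np.uint8))
for i in range(1,n):
    if stt[i,4]>60 and ce[i][0]>350: print('red',stt[i],ce[i],ray(c,ce[i],.034))
"
```

```text
t 25.3 tcp [0.4029 0.3609 0.1233] yaw 176.7 F [-0.3 -0.5 -0.6] g 60.3 q [ 59.  17. -17.  -0. -56. -62.]
t 25.35 tcp [0.4021 0.3599 0.1217] yaw 176.7 F [-0.8  0.3 -0.1] g 59.9 q [ 59.  17. -17.  -0. -56. -62.]
red [409 242  14  15 167] [415.49101796 248.88622754] [ 0.48249379 -0.25535279  0.034     ]
red [396 274  14  15 168] [402.61309524 280.93452381] [ 0.3971518  -0.21956067  0.034     ]
```

```bash

python3 -c "
from h import *
print(to([.397,-.210,.15],180))"
```

```text
[22.77, -1.11, -1.16, 0.0, 0.01, -0.66]
```

Call:
play_rows(
  deltas=[
    [1,0,-1.2,0,0,0,66],
    [22.77,-1.1,-1.2,0,0,-0.66,66],
    [22.77,-1.1,-1.2,0,0,-0.66,66],
    [22.77,-1.1,-1.2,0,0,-0.66,66],
    [22.77,-1.1,-1.2,0,0,-0.66,66],
    [22.77,-1.1,-1.2,0,0,-0.66,66],
    [22.77,-1.1,-1.2,0,0,-0.66,66],
    [22.77,-1.1,-1.2,0,0,-0.66,66],
    [22.77,-1.1,-1.2,0,0,-0.66,66],
    [22.77,-1.1,-1.2,0,0,-0.66,66],
    [22.77,-1.1,-1.2,0,0,-0.66,66],
    [22.77,-1.1,-1.2,0,0,-0.66,66],
  ],
)

```text
time_s: 26.55
tcp_pos: [0.3957, -0.212, 0.1501]
ee_rot: [[-0.001, -1.0, -0.003], [-1.0, 0.001, 0.001], [-0.001, 0.003, -1.0]]
wrist_force: [0.8, -0.2, 0.6]
gripper_width: 0.757
```

Call:
play_rows(
  deltas=[
    [0,0,0,0,0,0,66],
    [0,0,0,0,0,0,66],
    [0,0,0,0,0,0,66],
  ],
)

```text
time_s: 26.85
tcp_pos: [0.3964, -0.2093, 0.1505]
ee_rot: [[0.001, -1.0, -0.002], [-1.0, -0.001, 0.001], [-0.001, 0.002, -1.0]]
wrist_force: [0.4, 1.0, 0.9]
gripper_width: 0.761
```

```bash

python3 -c "
from h import *
st()
print(to([.397,-.210,.012],180),to([.397,-.210,-.020],180))"
```

```text
t 26.85 tcp [ 0.3964 -0.2093  0.1505] yaw -180.0 F [0.4 1.  0.9] g 66.2 q [ -7.   7. -26.  -0. -57.   7.]
[0.03, -0.03, 5.54, 0.03, 0.01, 0.01] [0.03, -0.04, 6.82, 0.03, 0.01, 0.01]
```

Call:
play_rows(
  deltas=[
    [0,0,1.5,0,0,0,66],
    [0,0,3.5,0,0,0,66],
    [0,0,5,0,0,0,66],
    [0,0,5.5,0,0,0,66],
    [0,0,5.5,0,0,0,66],
    [0,0,5.5,0,0,0,66],
  ],
)

```text
time_s: 27.45
tcp_pos: [0.3979, -0.2091, 0.0145]
ee_rot: [[0.003, -1.0, 0.0], [-1.0, -0.003, -0.0], [0.0, -0.0, -1.0]]
wrist_force: [0.2, -0.8, -0.3]
gripper_width: 0.761
```

```bash

python3 -c "
from h import *
c=look('side','s24',(230,350,250,350),6,.6)
print(to([.397,-.210,-.020],180))"
```

```text
t 27.5 tcp [ 0.3984 -0.2094  0.015 ] yaw -179.9 F [ 0.2 -1.   0.2] g 65.6 q [ -7.  18. -36.   0. -36.   7.]
[0.03, 0.06, 1.4, -0.02, -0.01, 0.03]
```

Call:
play_rows(
  deltas=[
    [0.12,0.05,0.6,0,0,0,66],
    [0.12,0.05,1.1,0,0,0,66],
    [0.12,0.05,1.4,0,0,0,66],
    [0.12,0.05,1.4,0,0,0,66],
    [0.12,0.05,1.4,0,0,0,25],
    [0.12,0.05,1.4,0,0,0,25],
    [0.12,0.05,1.4,0,0,0,25],
    [0.12,0.05,1.4,0,0,0,25],
    [0.12,0.05,1.4,0,0,0,25],
    [0.12,0.05,1.4,0,0,0,25],
    [0.12,0.05,1.4,0,0,0,25],
  ],
)

```text
time_s: 28.6
tcp_pos: [0.3963, -0.2131, -0.0206]
ee_rot: [[0.0, -1.0, 0.001], [-1.0, -0.0, -0.0], [0.0, -0.001, -1.0]]
wrist_force: [-1.0, 0.3, 4.3]
gripper_width: 0.443
```

```bash

python3 -c "
from h import *
c=look('side','s25',(230,350,250,350),6,.6)
"
```

```text
t 28.65 tcp [ 0.3963 -0.2131 -0.0206] yaw -180.0 F [-0.6  1.2  4.6] g 38.5 q [ -7.  22. -38.   0. -30.   7.]
```

```bash

python3 -c "
from h import *
print(to([.394,.258,.16],176.7))"
```

```text
[-18.84, 0.08, -7.23, -0.01, -0.0, 0.67]
```

Call:
play_rows(
  deltas=[
    [0,0,-1,0,0,0,25],
    [0,0,-3,0,0,0,25],
    [0,0,-5,0,0,0,25],
    [0,0,-7.2,0,0,0,25],
    [-2,0.1,-7.2,0,0,0,25],
    [-4,0.1,-7.2,0,0,0.3,25],
    [-6,0.1,-7.2,0,0,0.5,25],
    [-8,0.1,-7.2,0,0,0.66,25],
    [-10,0.1,-7.2,0,0,0.66,25],
    [-12,0.1,-7.2,0,0,0.66,25],
    [-14,0.1,-7.2,0,0,0.66,25],
    [-16,0.1,-7.2,0,0,0.66,25],
  ],
)

```text
time_s: 29.85
tcp_pos: [0.3922, 0.1884, 0.1587]
ee_rot: [[-0.057, -0.998, -0.001], [-0.998, 0.057, -0.0], [0.0, 0.001, -1.0]]
wrist_force: [1.4, 0.2, -0.7]
gripper_width: 0.445
```

```bash

python3 -c "
from h import *
st()
print(to([.394,.258,.05],176.7))"
```

```text
t 29.85 tcp [0.3922 0.1884 0.1587] yaw 176.7 F [ 1.4  0.2 -0.7] g 38.7 q [ 47.   5. -27.  -0. -58. -50.]
[-2.78, 0.08, 4.35, 0.01, -0.0, 0.01]
```

Call:
play_rows(
  deltas=[
    [-1.4,0.05,0,0,0,0,25],
    [-2.8,0.08,0,0,0,0,25],
    [-2.8,0.08,1.5,0,0,0,25],
    [-2.8,0.08,3,0,0,0,25],
    [-2.8,0.08,4.35,0,0,0,25],
    [-2.8,0.08,4.35,0,0,0,25],
    [-2.8,0.08,4.35,0,0,0,25],
    [-2.8,0.08,4.35,0,0,0,25],
  ],
)

```text
time_s: 30.65
tcp_pos: [0.3964, 0.2578, 0.052]
ee_rot: [[-0.057, -0.998, 0.002], [-0.998, 0.057, 0.002], [-0.003, -0.002, -1.0]]
wrist_force: [-0.1, 0.6, -0.8]
gripper_width: 0.445
```

```bash

python3 -c "
from h import *
c=look('side','s26',(220,340,170,270),6,.7)
c=look('top','t26',(150,290,190,320),5,.7)
"
```

```text
t 30.7 tcp [0.3964 0.2578 0.0522] yaw 176.7 F [ 0.4  0.2 -0.3] g 38.5 q [ 53.  16. -31.   0. -43. -56.]
t 30.75 tcp [0.3963 0.2577 0.0521] yaw 176.7 F [0.5 0.4 0. ] g 39.1 q [ 53.  16. -31.   0. -43. -56.]
```

Call:
play_rows(
  deltas=[
    [0,0,-1.5,0,0,0,25],
    [0,0,-3,0,0,0,25],
    [4,0,-4,0,0,0,25],
    [6,0,-4,0,0,0,25],
    [8,0,-4,0,0,0,25],
    [8,0,-4,0,0,0,25],
    [8,0,-4,0,0,0,25],
  ],
)

```text
time_s: 31.45
tcp_pos: [0.3827, 0.0531, 0.1518]
ee_rot: [[-0.064, -0.998, 0.002], [-0.998, 0.064, 0.001], [-0.002, -0.002, -1.0]]
wrist_force: [0.1, 0.6, -0.3]
gripper_width: 0.445
```

```bash

python3 -c "
from h import *
c=look('side','s27',(0,640,0,480),1,.8)
c=look('top','t27',(150,290,190,320),5,.7)
"
```

```text
t 31.5 tcp [0.3837 0.0548 0.1518] yaw 176.4 F [-0.2 -0.1 -0.3] g 38.8 q [ 32.  -0. -33.   0. -56. -36.]
t 31.55 tcp [0.3843 0.0562 0.1517] yaw 176.6 F [ 1.2  0.5 -0.2] g 38.7 q [ 33.   0. -33.   0. -56. -36.]
```

```bash

python3 -c "
from h import *
st();c=r.capture('top');print(ray(c,(188.6,279.4),.054),ray(c,(230,281),.109))
print(to([.396,.254,.152],176.7))"
```

```text
t 31.55 tcp [0.3843 0.0562 0.1517] yaw 176.6 F [ 1.2  0.5 -0.2] g 38.7 q [ 33.   0. -33.   0. -56. -36.]
[0.40118829 0.34349957 0.054     ] [0.39575572 0.22631728 0.109     ]
[-7.89, 0.0, -0.01, -0.03, 0.02, -0.01]
```

Call:
play_rows(
  deltas=[
    [-2,0,0,0,0,0,25],
    [-4,0,0,0,0,0,25],
    [-6,0,0,0,0,0,25],
    [-8.05,0,0,0,0,0,25],
    [-8.05,0,0,0,0,0,25],
    [-8.05,0,2,0,0,0,25],
    [-8.05,0,4,0,0,0,25],
    [-8.05,0,5.5,0,0,0,25],
    [-8.05,0,6.0,0,0,0,25],
    [-8.05,0,6.2,0,0,0,25],
    [-8.05,0,6.2,0,0,0,25],
  ],
)

```text
time_s: 32.7
tcp_pos: [0.3953, 0.2589, -0.005]
ee_rot: [[-0.056, -0.998, -0.0], [-0.998, 0.056, -0.001], [0.001, 0.0, -1.0]]
wrist_force: [0.7, 1.0, -0.1]
gripper_width: 0.443
```

```bash

python3 -c "
from h import *
st();print(to([.396,.2575,-.0125],176.7))"
```

```text
t 32.7 tcp [ 0.3953  0.2589 -0.005 ] yaw 176.8 F [ 0.7  1.  -0.1] g 38.6 q [ 53.  22. -34.   0. -34. -56.]
[0.05, -0.03, 0.3, 0.0, -0.01, 0.02]
```

Call:
play_rows(
  deltas=[
    [0,0,0.1,0,0,0,25],
    [0,0,0.2,0,0,0,25],
    [0,0,0.25,0,0,0,25],
    [0,0,0.28,0,0,0,25],
    [0,0,0.28,0,0,0,25],
  ],
)

```text
time_s: 33.2
tcp_pos: [0.3955, 0.258, -0.0115]
ee_rot: [[-0.057, -0.998, 0.0], [-0.998, 0.057, 0.0], [-0.0, -0.0, -1.0]]
wrist_force: [0.7, 1.1, -0.1]
gripper_width: 0.445
```

Call:
play_rows(
  deltas=[
    [0,0,0.04,0,0,0,25],
    [0,0,0.06,0,0,0,25],
    [0,0,0.06,0,0,0,25],
  ],
)

```text
time_s: 33.5
tcp_pos: [0.3956, 0.2581, -0.0126]
ee_rot: [[-0.057, -0.998, 0.0], [-0.998, 0.057, 0.0], [-0.0, -0.0, -1.0]]
wrist_force: [-1.9, -1.0, 4.7]
gripper_width: 0.438
```

Contact came at exactly the expected height. I'll release and look at the next pot.

Call:
play_rows(
  deltas=[
    [0,0,-0.03,0,0,0,52],
    [0,0,-0.03,0,0,0,52],
    [0,0,-0.03,0,0,0,52],
    [0,0,-1.5,0,0,0,52],
    [0,0,-3.5,0,0,0,55],
    [0,0,-5.5,0,0,0,60],
    [2,0,-6.5,0,0,0,66],
    [4,0,-6.5,0,0,0,66],
    [6,0,-6.5,0,0,0,66],
    [8,0,-6.5,0,0,0,66],
    [9,0,-6.5,0,0,0,66],
    [9,0,-6.5,0,0,0,66],
  ],
)

```text
time_s: 34.7
tcp_pos: [0.3812, 0.0304, 0.1491]
ee_rot: [[-0.062, -0.998, -0.001], [-0.998, 0.062, -0.0], [0.0, 0.001, -1.0]]
wrist_force: [0.3, -1.1, -0.2]
gripper_width: 0.758
```

```bash

python3 -c "
from h import *
c=look('top','t28',(150,290,190,320),5,.7)
hsv=cv2.cvtColor(c['pixels'],cv2.COLOR_RGB2HSV)
red=((hsv[...,0]<6)|(hsv[...,0]>174))&(hsv[...,1]>200)&(hsv[...,2]>150)
n,l,stt,ce=cv2.connectedComponentsWithStats(red.astype(np.uint8))
for i in range(1,n):
    if 300>stt[i,4]>60 and 240<ce[i][1]<300: print('red',stt[i],ce[i],ray(c,ce[i],.036),ray(c,ce[i],.044))
print(to([.483,-.2475,.15],180))
"
```

```text
t 34.75 tcp [0.382  0.0319 0.1493] yaw 176.5 F [ 0.8 -0.1  0.9] g 66.0 q [ 29.  -0. -34.  -0. -56. -33.]
red [409 242  14  15 164] [415.49390244 248.80487805] [ 0.48254812 -0.25498882  0.036     ] [ 0.48189359 -0.253486    0.044     ]
red [218 283  14  14 160] [224.60625 289.56875] [0.37472151 0.25208057 0.036     ] [0.37467945 0.25070319 0.044     ]
[10.91, -4.71, -0.03, -0.0, 0.0, -0.7]
```

Call:
play_rows(
  deltas=[
    [2,-0.9,0,0,0,-0.2,66],
    [4,-1.8,0,0,0,-0.4,66],
    [6,-2.6,0,0,0,-0.7,66],
    [8,-3.5,0,0,0,-0.7,66],
    [10,-4.4,0,0,0,-0.7,66],
    [10.91,-4.75,0,0,0,-0.7,66],
    [10.91,-4.75,0,0,0,-0.7,66],
    [10.91,-4.75,2,0,0,-0.7,66],
    [10.91,-4.75,4,0,0,-0.7,66],
    [10.91,-4.75,5.4,0,0,-0.7,66],
    [10.91,-4.75,5.4,0,0,-0.7,66],
    [10.91,-4.75,5.4,0,0,-0.7,66],
  ],
)

```text
time_s: 35.95
tcp_pos: [0.4864, -0.2452, 0.0146]
ee_rot: [[0.006, -1.0, -0.0], [-1.0, -0.006, -0.001], [0.001, 0.0, -1.0]]
wrist_force: [1.5, 0.2, 0.5]
gripper_width: 0.761
```

```bash

python3 -c "
from h import *
c=look('side','s29',(220,400,180,380),4,.7)
print(to([.482,-.2480,-.020],180))
"
```

```text
t 36.0 tcp [ 0.4875 -0.2456  0.0159] yaw -179.7 F [ 0.7 -0.2  0.4] g 65.9 q [-10.  25. -23.   0. -42.  10.]
[0.09, 0.22, 1.44, -0.03, -0.01, 0.07]
```

Call:
play_rows(
  deltas=[
    [0.09,0.22,0,0,0,0.07,66],
    [0.09,0.22,0.6,0,0,0.07,66],
    [0.09,0.22,1.1,0,0,0.07,66],
    [0.09,0.22,1.42,0,0,0.07,66],
    [0.09,0.22,1.42,0,0,0.07,66],
    [0.09,0.22,1.42,0,0,0.07,25],
    [0.09,0.22,1.42,0,0,0.07,25],
    [0.09,0.22,1.42,0,0,0.07,25],
    [0.09,0.22,1.42,0,0,0.07,25],
    [0.09,0.22,1.42,0,0,0.07,25],
    [0.09,0.22,1.42,0,0,0.07,25],
    [0.09,0.22,1.42,0,0,0.07,25],
  ],
)

```text
time_s: 37.2
tcp_pos: [0.4806, -0.2482, -0.0208]
ee_rot: [[-0.002, -1.0, 0.001], [-1.0, 0.002, -0.0], [0.0, -0.001, -1.0]]
wrist_force: [0.4, 1.0, 2.5]
gripper_width: 0.446
```

```bash

python3 -c "
from h import *
c=look('side','s30',(270,400,270,370),5.5,.7)
ex=np.array([.9983,-.0573]);ey=np.array([.0573,.9983])
print(to([.407,.306,.16],176.7))
"
```

```text
t 37.25 tcp [ 0.4806 -0.2482 -0.0208] yaw 179.9 F [0.2 0.2 2.2] g 38.5 q [-10.  28. -25.   0. -37.  10.]
[-22.16, 2.98, -7.24, -0.01, -0.0, 0.64]
```

Call:
play_rows(
  deltas=[
    [0,0,-1,0,0,0,25],
    [0,0,-3,0,0,0,25],
    [0,0,-5,0,0,0,25],
    [0,0,-7.2,0,0,0,25],
    [-2,0.3,-7.2,0,0,0,25],
    [-4,0.6,-7.2,0,0,0.3,25],
    [-6,0.9,-7.2,0,0,0.5,25],
    [-8,1.2,-7.2,0,0,0.66,25],
    [-10,1.5,-7.2,0,0,0.66,25],
    [-12,1.8,-7.2,0,0,0.66,25],
    [-14,2.1,-7.2,0,0,0.66,25],
    [-16,2.4,-7.2,0,0,0.66,25],
  ],
)

```text
time_s: 38.45
tcp_pos: [0.42, 0.1489, 0.1585]
ee_rot: [[-0.06, -0.998, -0.001], [-0.998, 0.06, -0.0], [0.0, 0.001, -1.0]]
wrist_force: [2.4, 0.2, -0.7]
gripper_width: 0.442
```

```bash

python3 -c "
from h import *
st()
print(to([.406,.303,.16],176.7))
"
```

```text
t 38.45 tcp [0.42   0.1489 0.1585] yaw 176.6 F [ 2.4  0.2 -0.7] g 38.5 q [ 41.   6. -26.  -0. -58. -44.]
[-6.12, 0.93, -0.06, 0.01, -0.01, -0.03]
```

Call:
play_rows(
  deltas=[
    [-2,0.4,0,0,0,0,25],
    [-4,0.7,0,0,0,0,25],
    [-6.12,0.95,0,0,0,0,25],
    [-6.12,0.95,1.5,0,0,0,25],
    [-6.12,0.95,3,0,0,0,25],
    [-6.12,0.95,4.4,0,0,0,25],
    [-6.12,0.95,4.4,0,0,0,25],
    [-6.12,0.95,4.4,0,0,0,25],
  ],
)

```text
time_s: 39.25
tcp_pos: [0.407, 0.3012, 0.0489]
ee_rot: [[-0.06, -0.998, -0.001], [-0.998, 0.06, -0.002], [0.002, 0.0, -1.0]]
wrist_force: [0.7, 0.8, 0.3]
gripper_width: 0.443
```

```bash

python3 -c "
from h import *
c=look('side','s31',(220,340,170,270),6,.7)
print(to([.406,.303,-.0125],176.7))
c=look('top','t31',(150,290,190,320),5,.7)
"
```

```text
t 39.3 tcp [0.4078 0.3022 0.0501] yaw 176.6 F [ 1.1  1.3 -0.4] g 38.4 q [ 55.  19. -26.   0. -44. -58.]
[-0.03, 0.08, 2.5, -0.02, 0.01, -0.02]
t 39.35 tcp [0.4081 0.3026 0.0507] yaw 176.6 F [0.2 1.2 0.1] g 38.5 q [ 55.  19. -26.   0. -44. -58.]
```

Call:
play_rows(
  deltas=[
    [0,0.12,0.8,0,0,0,25],
    [0,0.12,1.6,0,0,0,25],
    [0,0.12,2.2,0,0,0,25],
    [0,0.12,2.4,0,0,0,25],
    [0,0.12,2.45,0,0,0,25],
    [0,0.12,2.45,0,0,0,25],
    [0,0.12,2.45,0,0,0,25],
  ],
)

```text
time_s: 40.05
tcp_pos: [0.4046, 0.3025, -0.0113]
ee_rot: [[-0.06, -0.998, 0.001], [-0.998, 0.06, 0.002], [-0.002, -0.001, -1.0]]
wrist_force: [0.4, 0.0, -1.2]
gripper_width: 0.445
```

Call:
play_rows(
  deltas=[
    [0,0,0.04,0,0,0,25],
    [0,0,0.04,0,0,0,44],
    [0,0,0.04,0,0,0,50],
    [0,0,0.04,0,0,0,54],
    [0,0,0.04,0,0,0,54],
    [0,0,-0.6,0,0,0,54],
    [0,0,-1.8,0,0,0,54],
    [0,0,-3.5,0,0,0,54],
    [0,0,-5.5,0,0,0,30],
    [2,0,-6.5,0,0,0,0],
    [6,0,-6.5,0,0,0,0],
    [8,0,-6.5,0,0,0,0],
  ],
)

```text
time_s: 41.25
tcp_pos: [0.3952, 0.1563, 0.1503]
ee_rot: [[-0.058, -0.998, 0.002], [-0.998, 0.058, 0.002], [-0.002, -0.002, -1.0]]
wrist_force: [0.3, -0.4, 0.3]
gripper_width: 0.342
```

Call:
play_rows(
  deltas=[
    [3,0,0,0,0,0,0],
    [3,0,0,0,0,0,0],
    [3,0,0,0,0,0,0],
  ],
)

```text
time_s: 41.55
tcp_pos: [0.3897, 0.0797, 0.1494]
ee_rot: [[-0.064, -0.998, -0.0], [-0.998, 0.064, -0.0], [0.0, 0.0, -1.0]]
wrist_force: [-0.3, 0.3, 0.2]
gripper_width: 0.075
```

```bash

python3 -c "
from h import *
c=look('side','s32',(220,340,170,270),6,.7)
c=look('top','t32',(150,290,190,320),5,.7)
"
```

```text
t 41.6 tcp [0.3906 0.0812 0.1495] yaw 176.4 F [-0.  -0.4  0.5] g 4.0 q [ 35.   1. -32.  -0. -56. -39.]
t 41.65 tcp [0.3911 0.0822 0.1496] yaw 176.5 F [-0.5 -0.7 -1.1] g 2.1 q [ 35.   2. -32.   0. -56. -39.]
```

```bash

python3 -c "
from h import *
print(to([.305,.312,.15],266.7),to([.305,.312,-.005],266.7))
"
```

```text
[-8.97, 4.0, -0.01, -0.01, -0.0, -18.04] [-8.96, 4.0, 6.19, -0.01, -0.0, -18.04]
```

Call:
play_rows(
  deltas=[
    [-2,1,0,0,0,-1.6,0],
    [-4,2,0,0,0,-3.2,0],
    [-6,3,0,0,0,-4.8,0],
    [-8,4,0,0,0,-6.4,0],
    [-8.97,4,0,0,0,-8,0],
    [-8.97,4,0,0,0,-9.6,0],
    [-8.97,4,0,0,0,-11.2,0],
    [-8.97,4,0,0,0,-12.8,0],
    [-8.97,4,0,0,0,-14.4,0],
    [-8.97,4,0,0,0,-16,0],
    [-8.97,4,0,0,0,-17.6,0],
    [-8.97,4,0,0,0,-18.04,0],
  ],
)

```text
time_s: 42.85
tcp_pos: [0.304, 0.3136, 0.1492]
ee_rot: [[0.999, -0.051, -0.0], [-0.051, -0.999, -0.0], [-0.0, 0.0, -1.0]]
wrist_force: [0.5, -1.2, -0.3]
gripper_width: 0.004
```

```bash

python3 -c "
from h import *
st()
print(to([.305,.312,-.005],266.7))
"
```

```text
t 42.85 tcp [0.304  0.3136 0.1492] yaw -92.9 F [ 0.5 -1.2 -0.3] g 0.4 q [ 67.   5. -28.   0. -57.  20.]
[0.04, 0.06, 6.17, 0.0, 0.0, 0.07]
```

Call:
play_rows(
  deltas=[
    [0,0,2,0,0,0.07,0],
    [0,0,4,0,0,0.07,0],
    [0,0,5.5,0,0,0.07,0],
    [0,0,6.1,0,0,0.07,0],
    [0,0,6.1,0,0,0.07,0],
    [0,0,6.1,0,0,0.07,0],
  ],
)

```text
time_s: 43.45
tcp_pos: [0.3044, 0.3136, -0.0031]
ee_rot: [[0.998, -0.061, 0.0], [-0.061, -0.998, 0.0], [0.0, -0.0, -1.0]]
wrist_force: [-0.2, -0.9, 0.4]
gripper_width: 0.004
```

```bash

python3 -c "
from h import *
c=look('side','s33',(200,320,170,270),6,.6)
c=look('top','t33',(150,290,190,330),5,.6)
"
```

```text
t 43.5 tcp [ 0.3047  0.3139 -0.0024] yaw -93.5 F [ 0.5  1.1 -0.6] g 0.4 q [ 67.  19. -39.   0. -32.  19.]
t 43.55 tcp [ 0.3049  0.314  -0.0021] yaw -93.5 F [-0.1  0.3  0.3] g 0.3 q [ 67.  19. -39.   0. -32.  19.]
```

```bash

python3 -c "
from h import *
c=r.capture('side')
for y in (.30,.31):
  for z in (0,.01,.02,.03,.04): print(y,z,proj(c,(.305,y,z)))
print(proj(c,(.35,.2977,.056)),proj(c,(.35,.2977,.008)))
"
```

```text
0.3 0 [241.26314135 229.93293614]
0.3 0.01 [240.9470294  227.38254868]
0.3 0.02 [240.62872259 224.8144532 ]
0.3 0.03 [240.308198  222.2284646]
0.3 0.04 [239.98543236 219.62439525]
0.31 0 [241.0820631  228.46272011]
0.31 0.01 [240.76707917 225.92140159]
0.31 0.02 [240.44992038 223.36253608]
0.31 0.03 [240.13056412 220.78594122]
0.31 0.04 [239.80898748 218.19143211]
[253.14450221 214.19814041] [254.45883715 226.64732345]
```

Call:
play_rows(
  deltas=[
    [0.3,0.3,0.2,0,0,0,0],
    [0.8,0.3,0.2,0,0,0,0],
    [1.1,0.3,0.2,0,0,0,0],
    [1.4,0.3,0.2,0,0,0,0],
    [1.6,0.3,0.2,0,0,0,0],
    [1.8,0.3,0.2,0,0,0,0],
    [2.0,0.3,0.2,0,0,0,0],
    [2.2,0.3,0.2,0,0,0,0],
    [2.4,0.3,0.2,0,0,0,0],
  ],
)

```text
time_s: 44.5
tcp_pos: [0.3643, 0.3012, -0.0081]
ee_rot: [[0.998, -0.062, 0.0], [-0.062, -0.998, 0.0], [0.0, -0.0, -1.0]]
wrist_force: [-1.7, 1.9, 1.1]
gripper_width: 0.005
```

```bash

python3 -c "
from h import *
c=look('side','s34',(200,320,170,270),6,.6)
c=look('top','t34',(150,290,190,330),5,.6)
"
```

```text
t 44.55 tcp [ 0.3649  0.3013 -0.0081] yaw -93.6 F [0.1 0.1 1.2] g 0.2 q [ 59.  22. -34.   0. -34.  27.]
t 44.6 tcp [ 0.3646  0.3011 -0.0082] yaw -93.6 F [-0.1  0.4 -0.3] g 0.5 q [ 59.  22. -34.   0. -34.  27.]
```

Call:
play_rows(
  deltas=[
    [0.3,0,0,0,0,0,0],
    [0.6,0,0,0,0,0,0],
    [0.9,0,0,0,0,0,0],
    [1.2,0,0,0,0,0,0],
    [1.5,0,0,0,0,0,0],
    [1.8,0,0,0,0,0,0],
    [2.1,0,0,0,0,0,0],
    [2.35,0,0,0,0,0,0],
    [2.6,0,0,0,0,0,0],
    [2.8,0,0,0,0,0,0],
    [2.9,0,0,0,0,0,0],
    [2.95,0,0,0,0,0,0],
  ],
)

```text
time_s: 45.8
tcp_pos: [0.4378, 0.2964, -0.0082]
ee_rot: [[0.998, -0.063, 0.0], [-0.063, -0.998, 0.0], [0.0, -0.0, -1.0]]
wrist_force: [-2.4, 1.0, -1.0]
gripper_width: 0.005
```

Call:
play_rows(
  deltas=[
    [0.04,0,0,0,0,0,0],
    [0.08,0,0,0,0,0,0],
    [0.12,0,0,0,0,0,0],
    [0.12,0,0,0,0,0,0],
  ],
)

```text
time_s: 46.2
tcp_pos: [0.4405, 0.2962, -0.0082]
ee_rot: [[0.998, -0.062, 0.0], [-0.062, -0.998, -0.0], [0.0, 0.0, -1.0]]
wrist_force: [-1.9, 0.1, -1.1]
gripper_width: 0.009
```

```bash

python3 -c "
from h import *
c=look('side','s35',(220,340,170,270),6,.6)
c=look('top','t35',(150,290,190,330),5,.6)
"
```

```text
t 46.25 tcp [ 0.4405  0.2961 -0.0081] yaw -93.6 F [-1.5  0.3 -2.2] g 0.1 q [ 51.  26. -26.   0. -38.  35.]
t 46.3 tcp [ 0.4405  0.2962 -0.0081] yaw -93.6 F [-0.9  0.6 -1.1] g 0.9 q [ 51.  26. -26.   0. -38.  35.]
```

Not at the stop yet. I'll keep pushing in small steps until the force rises.

Call:
play_rows(
  deltas=[
    [0.04,0,0,0,0,0,0],
    [0.08,0,0,0,0,0,0],
    [0.12,0,0,0,0,0,0],
    [0.12,0,0,0,0,0,0],
  ],
)

```text
time_s: 46.7
tcp_pos: [0.4412, 0.296, -0.0081]
ee_rot: [[0.998, -0.063, -0.003], [-0.063, -0.998, -0.001], [-0.003, 0.001, -1.0]]
wrist_force: [-11.5, 4.1, 3.7]
gripper_width: 0.01
```

Call:
play_rows(
  deltas=[
    [0.04,0,0,0,0,0,0],
    [0.08,0,0,0,0,0,0],
    [0.12,0,0,0,0,0,0],
    [0.12,0,0,0,0,0,0],
  ],
)

```text
time_s: 47.1
tcp_pos: [0.4411, 0.2958, -0.0081]
ee_rot: [[0.998, -0.063, -0.008], [-0.063, -0.998, -0.002], [-0.007, 0.002, -1.0]]
wrist_force: [-23.5, 9.0, 9.9]
gripper_width: 0.005
```

Call:
play_rows(
  deltas=[
    [-0.4,0,0,0,0,0,0],
    [-1,0,0,0,0,0,0],
    [-2,0,-1,0,0,0,0],
    [-2.2,0,-3,0,0,0,0],
    [-2.2,0,-5,0,0,0,0],
    [-2.2,0,-7,0,0,0,0],
    [-2.2,2,-8,0,0,0,0],
    [-2.2,4,-8,0,0,0,0],
    [-2.2,6,-8,0,0,0,0],
    [-2.2,8,-8,0,0,0,0],
  ],
)

```text
time_s: 48.1
tcp_pos: [0.3789, 0.1032, 0.1923]
ee_rot: [[0.998, -0.062, 0.002], [-0.062, -0.998, 0.001], [0.002, -0.001, -1.0]]
wrist_force: [1.4, -0.5, 0.1]
gripper_width: 0.006
```

```bash

python3 -c "
from h import *
c=look('side','s36',(220,340,170,270),6,.7)
c=look('top','t36',(150,290,190,330),5,.7)
"
```

```text
t 48.15 tcp [0.3762 0.0976 0.1917] yaw -93.8 F [-1.3 -3.9 -1.8] g 0.3 q [ 39.  -2. -29.   0. -63.  47.]
t 48.2 tcp [0.3777 0.1005 0.1919] yaw -93.9 F [0.1 0.9 0.2] g 0.3 q [ 39.  -2. -29.   0. -63.  47.]
```

```bash

python3 -c "
from h import *
c=r.capture('top');P=c['pixels']
hsv=cv2.cvtColor(P,cv2.COLOR_RGB2HSV)
def orange(P):
    R=P[...,0].astype(int);return (R>180)&(P[...,2]<90)&(P[...,1]<170)&(P[...,1]>90)
m=orange(P)[240:270,195:225];ys,xs=np.nonzero(m);print(xs.mean()+195,ys.mean()+240,len(xs));a=ray(c,(xs.mean()+195,ys.mean()+240),.056)
P0=cv2.imread('pics/top1.png')[:,:,::-1];m=orange(P0)[290:305,190:220];ys,xs=np.nonzero(m);print(xs.mean()+190,ys.mean()+290,len(xs));b=ray(c,(xs.mean()+190,ys.mean()+290),.056)
print(a,b,a-b)
# dark hole centroids
g=P.max(2).astype(float)
for (x,y) in [(173,224),(244,228)]:
    w=np.clip(150-g[y-5:y+6,x-5:x+6],0,None);yy,xx=np.mgrid[y-5:y+6,x-5:x+6];u=((w*xx).sum()/w.sum(),(w*yy).sum()/w.sum());print(u,ray(c,u,.07))
print([(d['centre'],d['score']) for d in r.spot_in('top','pin_a_head')])
"
```

```text
208.0 258.4 25
202.25 301.578125 64
[0.45601896 0.29344225 0.056     ] [0.3435609  0.30625158 0.056     ] [ 0.11245806 -0.01280932  0.        ]
(np.float64(173.05071090047394), np.float64(223.8521327014218)) [0.54551233 0.38347149 0.07      ]
(np.float64(244.11359315589354), np.float64(227.74334600760457)) [0.53519014 0.19791369 0.07      ]
[([0.6138, -0.2648, 0.0841], 0.58)]
```

```bash

python3 -c "
from h import *
c=cap('top','t37');s=cap('side','s37')
for u in [(423,193.8),(450.2,196.9)]:
    X=ray(c,u,.086);q=proj(s,X);print(X,q,(q-[360,290])*8, proj(s,X-[0,0,.042])) 
P=c['pixels'][175:225,400:470][:,:,::-1];cv2.imwrite('pics/r1.png',cv2.resize(np.clip(255*(P/255.)**.5,0,255).astype(np.uint8),None,fx=11,fy=11,interpolation=2))
P=s['pixels'][290:370,360:440][:,:,::-1];cv2.imwrite('pics/r2.png',cv2.resize(np.clip(255*(P/255.)**.5,0,255).astype(np.uint8),None,fx=8,fy=8,interpolation=2))
"
```

```text
[ 0.62182701 -0.26776573  0.086     ] [389.28219937 303.65328675] [234.25759496 109.22629403] [388.11740935 317.29555604]
[ 0.61364774 -0.33829452  0.086     ] [396.62769624 324.69164772] [293.02156991 277.53318179] [395.23253951 338.69769742]
```

```bash

python3 -c "
from h import *
print(to([.621,-.260,.15],-90))
"
```

```text
[10.54, 14.0, 1.68, -0.01, -0.01, -0.71]
```

Call:
play_rows(
  deltas=[
    [1,1.5,0,0,0,0,42],
    [2.2,3,0,0,0,0,42],
    [3.4,4.5,0,0,0,0,42],
    [4.6,6,0,0,0,0,42],
    [5.8,7.6,0,0,0,-0.2,42],
    [7,9.2,0,0,0,-0.4,42],
    [8.2,10.8,0.4,0,0,-0.7,42],
    [9.4,12.4,0.8,0,0,-0.7,42],
    [10.54,14,1.6,0,0,-0.7,42],
    [10.54,14,1.7,0,0,-0.7,42],
    [10.54,14,1.7,0,0,-0.7,42],
    [10.54,14,1.7,0,0,-0.7,42],
  ],
)

```text
time_s: 49.6
tcp_pos: [0.6209, -0.2593, 0.1492]
ee_rot: [[1.0, 0.0, -0.0], [0.0, -1.0, -0.0], [-0.0, 0.0, -1.0]]
wrist_force: [-0.0, -0.2, 0.2]
gripper_width: 0.485
```

```bash

python3 -c "
from h import *
st();print(to([.621,-.260,.06],-90))
"
```

```text
t 49.6 tcp [ 0.6209 -0.2593  0.1492] yaw -90.0 F [-0.  -0.2  0.2] g 42.2 q [ -9.  28.   5.   0. -67.  99.]
[0.0, 0.03, 3.57, 0.0, 0.01, 0.0]
```

Call:
play_rows(
  deltas=[
    [0,0.03,1.5,0,0,0,42],
    [0,0.03,3,0,0,0,42],
    [0,0.03,3.5,0,0,0,42],
    [0,0.03,3.5,0,0,0,42],
    [0,0.03,3.5,0,0,0,42],
  ],
)

```text
time_s: 50.1
tcp_pos: [0.6221, -0.2612, 0.0643]
ee_rot: [[1.0, 0.0, 0.004], [0.0, -1.0, -0.002], [0.004, 0.002, -1.0]]
wrist_force: [0.2, 0.3, 0.5]
gripper_width: 0.481
```

```bash

python3 -c "
from h import *
c=look('side','s38',(350,450,270,360),7,.5)
for z in (.093,.095,.097): print((proj(c,(.621,-.2675,z))-[350,270])*7)
c=look('top','t38',(380,480,160,240),7,.5)
"
```

```text
t 50.15 tcp [ 0.6224 -0.2614  0.0648] yaw -90.0 F [ 0.6 -0.7  0.1] g 41.8 q [ -9.  32.  -1.   0. -56.  99.]
[273.72085551 219.122651  ]
[274.11776841 214.44264973]
[274.51547922 209.75324028]
t 50.2 tcp [ 0.6224 -0.2615  0.0647] yaw -90.0 F [ 0.5 -0.2 -0.5] g 41.9 q [ -9.  32.  -1.   0. -56.  99.]
```

```bash

python3 -c "
from h import *
c=r.capture('side')
for X in [(.6224,-.2615-.028,.098),(.6224,-.2690-.028,.098),(.6224,-.2615-.028,.100),(.6324,-.2690-.028,.098)]: print(X,proj(c,X))
I=cv2.imread('pics/s38.png')[295:318,380:402];I=np.clip(255*(I/255.)**.45,0,255).astype(np.uint8);cv2.imwrite('pics/z.png',cv2.resize(I,None,fx=28,fy=28,interpolation=2))
"
```

```text
(0.6224, -0.28950000000000004, 0.098) [393.10858377 305.63175374]
(0.6224, -0.29700000000000004, 0.098) [394.25688342 307.75879636]
(0.6224, -0.28950000000000004, 0.1) [393.17055159 304.95392346]
(0.6324, -0.29700000000000004, 0.098) [398.45472328 307.10353831]
```

```bash

python3 -c "
from h import *
c=r.capture('top')
for z in (.16,.175,.19): print(ray(c,(431.1,198.5),z))
# plates
for z in (.18,.2): print(ray(c,((95+650)/2/7+380-.4,160+200/7),z))
"
```

```text
[ 0.59626548 -0.27232096  0.16      ]
[ 0.59359173 -0.26902871  0.175     ]
[ 0.59091798 -0.26573647  0.19      ]
[ 0.61703586 -0.27260378  0.18      ]
[ 0.61308594 -0.26814021  0.2       ]
```

Call:
play_rows(
  deltas=[
    [0,0,0.6,0,0,0,42],
    [0,0,1.2,0,0,0,42],
    [0,0,1.6,0,0,0,42],
    [0,0,1.85,0,0,0,42],
    [0,0,1.95,0,0,0,42],
    [0,0,1.95,0,0,0,42],
    [0,0,1.95,0,0,0,42],
  ],
)

```text
time_s: 51.0
tcp_pos: [0.6206, -0.2613, 0.0131]
ee_rot: [[1.0, -0.001, 0.0], [-0.001, -1.0, 0.0], [0.0, -0.0, -1.0]]
wrist_force: [-0.3, 0.3, -0.4]
gripper_width: 0.482
```

```bash

python3 -c "
from h import *
c=look('side','s39',(350,450,270,360),7,.5)
"
```

```text
t 51.05 tcp [ 0.6207 -0.2614  0.0133] yaw -90.1 F [-0.8 -0.5  0.2] g 41.7 q [ -9.  35.  -4.  -0. -51.  99.]
```

Call:
play_rows(
  deltas=[
    [0,0,-0.1,0,0,0,42],
    [0,0,-0.1,0,0,0,36],
    [0,0,-0.1,0,0,0,32],
    [0,0,-0.1,0,0,0,28],
    [0,0,-0.1,0,0,0,24],
    [0,0,-0.1,0,0,0,18],
    [0,0,-0.1,0,0,0,18],
    [0,0,-0.1,0,0,0,18],
  ],
)

```text
time_s: 51.85
tcp_pos: [0.621, -0.2609, 0.0162]
ee_rot: [[1.0, -0.001, 0.001], [-0.001, -1.0, 0.0], [0.001, -0.0, -1.0]]
wrist_force: [-1.4, 4.7, 5.9]
gripper_width: 0.293
```

```bash

python3 -c "
from h import *
c=look('side','s40',(350,450,270,360),7,.5)
"
```

```text
t 51.9 tcp [ 0.621  -0.2608  0.0162] yaw -90.1 F [-0.4  4.3  5.5] g 25.7 q [ -9.  35.  -4.  -0. -51.  99.]
```

Call:
play_rows(
  deltas=[
    [0,0,-0.5,0,0,0,14],
    [0,0,-1.2,0,0,0,14],
    [0,0,-2.2,0,0,0,14],
    [0,0,-3.4,0,0,0,14],
    [0,0,-4.5,0,0,0,14],
    [0,0,-5,0,0,0,14],
    [0,0,-5,0,0,0,14],
  ],
)

```text
time_s: 52.6
tcp_pos: [0.6213, -0.262, 0.1425]
ee_rot: [[1.0, -0.002, 0.004], [-0.002, -1.0, -0.001], [0.004, 0.001, -1.0]]
wrist_force: [0.3, -0.2, -1.0]
gripper_width: 0.292
```

```bash

python3 -c "
from h import *
c=look('side','s41',(350,450,240,330),7,.5)
"
```

```text
t 52.65 tcp [ 0.6202 -0.2614  0.1404] yaw -90.1 F [-0.6 -0.9 -2.1] g 25.8 q [ -9.  29.   4.  -0. -66.  99.]
```

```bash

python3 -c "
from h import *
print(to([.5456,.3956,.16],-93.3))
"
```

```text
[-3.04, -26.27, -0.77, -0.01, -0.0, 0.64]
```

Call:
play_rows(
  deltas=[
    [-0.2,-2,-0.77,0,0,0,14],
    [-0.4,-4,-0.77,0,0,0,14],
    [-0.7,-6,-0.77,0,0,0,14],
    [-0.9,-8,-0.77,0,0,0.1,14],
    [-1.1,-10,-0.77,0,0,0.2,14],
    [-1.4,-12,-0.77,0,0,0.3,14],
    [-1.6,-14,-0.77,0,0,0.4,14],
    [-1.8,-16,-0.77,0,0,0.5,14],
    [-2.1,-18,-0.77,0,0,0.64,14],
    [-2.3,-20,-0.77,0,0,0.64,14],
    [-2.5,-22,-0.77,0,0,0.64,14],
    [-2.8,-24,-0.77,0,0,0.64,14],
  ],
)

```text
time_s: 53.85
tcp_pos: [0.5509, 0.3323, 0.1572]
ee_rot: [[0.998, -0.058, -0.004], [-0.058, -0.998, -0.003], [-0.003, 0.003, -1.0]]
wrist_force: [1.1, 0.4, -0.8]
gripper_width: 0.297
```

```bash

python3 -c "
from h import *
st();print(to([.5456,.3956,.10],-93.3))
"
```

```text
t 53.85 tcp [0.5509 0.3323 0.1572] yaw -93.3 F [ 1.1  0.4 -0.8] g 25.9 q [ 45.  25.   1.  -0. -66.  41.]
[-0.35, -2.52, 2.28, 0.04, 0.04, 0.0]
```

Call:
play_rows(
  deltas=[
    [-0.1,-1,0,0,0,0,14],
    [-0.25,-2,0,0,0,0,14],
    [-0.35,-2.45,1,0,0,0,14],
    [-0.35,-2.45,2,0,0,0,14],
    [-0.35,-2.45,2.28,0,0,0,14],
    [-0.35,-2.45,2.28,0,0,0,14],
    [-0.35,-2.45,2.28,0,0,0,14],
  ],
)

```text
time_s: 54.55
tcp_pos: [0.5478, 0.3927, 0.1031]
ee_rot: [[0.998, -0.058, 0.001], [-0.058, -0.998, -0.0], [0.001, 0.0, -1.0]]
wrist_force: [0.2, -0.2, -1.0]
gripper_width: 0.3
```

```bash

python3 -c "
from h import *
c=look('side','s42',(260,360,130,230),7,.6)
c=look('top','t42',(140,240,170,260),7,.6)
"
```

```text
t 54.6 tcp [0.5481 0.393  0.1039] yaw -93.3 F [ 0.6 -0.4 -0.7] g 25.7 q [ 49.  30.   2.   0. -61.  37.]
t 54.65 tcp [0.5481 0.3931 0.1043] yaw -93.3 F [-0.3  0.7 -1.4] g 26.0 q [ 49.  30.   2.   0. -61.  37.]
```

```bash

python3 -c "
from h import *
c=r.capture('top');s=r.capture('side')
P=cv2.imread('pics/t33.png')[:,:,::-1]
hsv=cv2.cvtColor(P,cv2.COLOR_RGB2HSV)
red=((hsv[...,0]<6)|(hsv[...,0]>174))&(hsv[...,1]>180)&(hsv[...,2]>130)
n,l,q,ce=cv2.connectedComponentsWithStats(red.astype(np.uint8))
for i in range(1,n):
    if 300>q[i,4]>60 and 240<ce[i][1]<300: print(q[i],ray(c,ce[i],.044))
d=P.max(2)<75
n,l,q,ce=cv2.connectedComponentsWithStats(d[255:300,175:205].astype(np.uint8))
for i in range(1,n):
    if q[i,4]>100: print('flux',q[i],ray(c,ce[i]+[175,255],.054))
print(ray(s,(306.9,185.4),.0957),proj(s,(.5456,.3836,.0957)))
I=s['pixels'][165:205,290:330][:,:,::-1];I=np.clip(255*(I/255.)**.6,0,255).astype(np.uint8);cv2.imwrite('pics/z2.png',cv2.resize(I,None,fx=16,fy=16,interpolation=2))
"
```

```text
[202 272  14  14 159] [0.40407714 0.29318942 0.044     ]
[218 283  14  14 163] [0.37454614 0.25061753 0.044     ]
flux [  0   6  26  28 376] [0.40647558 0.34678538 0.054     ]
[0.55059296 0.39118995 0.0957    ] [305.90135422 186.44574559]
```

```bash

python3 -c "
from h import *
print(to([.5355,.2065,.16],-93.3));print(to([.5355,.2065,.092],-93.3))
"
```

```text
[-0.06, 7.48, -2.24, -0.02, -0.02, -0.0]
[-0.07, 7.48, 0.48, -0.02, -0.02, -0.0]
```

Call:
play_rows(
  deltas=[
    [0,0,-1.2,0,0,0,14],
    [0,0,-2.24,0,0,0,14],
    [0,2,-2.24,0,0,0,14],
    [0,4,-2.24,0,0,0,14],
    [0,6,-2.24,0,0,0,14],
    [-0.05,7.48,-2.24,0,0,0,14],
    [-0.05,7.48,-1,0,0,0,14],
    [-0.05,7.48,0.2,0,0,0,14],
    [-0.05,7.48,0.48,0,0,0,14],
    [-0.05,7.48,0.48,0,0,0,14],
    [-0.05,7.48,0.48,0,0,0,14],
  ],
)

```text
time_s: 55.85
tcp_pos: [0.5365, 0.2071, 0.0925]
ee_rot: [[0.998, -0.056, 0.003], [-0.056, -0.998, 0.001], [0.003, -0.001, -1.0]]
wrist_force: [-0.7, 0.3, -0.6]
gripper_width: 0.3
```

```bash

python3 -c "
from h import *
c=look('side','s43',(290,340,190,240),14,.6)
t=r.sense()['tcp_pos'];print(proj(c,(.535,.198,t[2]-.0082)),proj(c,(.535,.198,.07)))
"
```

```text
t 55.9 tcp [0.5366 0.2073 0.0927] yaw -93.2 F [-0.6  0.6 -1.5] g 25.6 q [ 37.  22. -14.   0. -53.  49.]
[313.4136029  214.45547255] [313.51503416 218.42730297]
```

```bash
python3 -c "
from h import *
I=cv2.imread('pics/s43.png')[200:228,298:326];g=I.astype(float);g=np.clip((g-60)*2.0,0,255).astype(np.uint8)
J=cv2.imread('pics/s36.png')[200:228,298:326];j=np.clip((J.astype(float)-60)*1.3,0,255).astype(np.uint8)
cv2.imwrite('pics/z3.png',cv2.resize(np.hstack([g,j]),None,fx=14,fy=14,interpolation=2))
"
python3 -c "
from h import *
st();print(to([.5352,.2063,.080],-93.3),to([.5352,.2063,.068],-93.3))
"
```

```text
t 55.9 tcp [0.5366 0.2073 0.0927] yaw -93.2 F [-0.6  0.6 -1.5] g 25.6 q [ 37.  22. -14.   0. -53.  49.]
[-0.05, 0.04, 0.51, -0.02, -0.04, 0.01] [-0.06, 0.04, 0.99, -0.02, -0.04, 0.01]
```

Call:
play_rows(
  deltas=[
    [-0.03,0.02,0.2,0,0,0,14],
    [-0.03,0.02,0.4,0,0,0,14],
    [-0.03,0.02,0.4,0,0,0,14],
    [-0.03,0.02,0.4,0,0,0,14],
    [-0.03,0.02,0.4,0,0,0,14],
  ],
)

```text
time_s: 56.4
tcp_pos: [0.5347, 0.2059, 0.0809]
ee_rot: [[0.998, -0.057, 0.0], [-0.057, -0.998, 0.0], [0.0, -0.0, -1.0]]
wrist_force: [0.6, 0.2, -1.0]
gripper_width: 0.296
```

```bash

python3 -c "
from h import *
c=look('side','s44',(298,326,200,228),1,.6)
I=cv2.imread('pics/s44.png')[200:228,298:326];g=I.astype(float);g=np.clip((g-60)*2.0,0,255).astype(np.uint8)
cv2.imwrite('pics/z4.png',cv2.resize(g,None,fx=20,fy=20,interpolation=2))
"
```

```text
t 56.45 tcp [0.5346 0.2059 0.081 ] yaw -93.3 F [-0.4  0.4 -1.2] g 25.3 q [ 37.  23. -15.   0. -52.  49.]
```

Call:
play_rows(
  deltas=[
    [0,0,0.06,0,0,0,14],
    [0,0,0.12,0,0,0,14],
    [0,0,0.18,0,0,0,14],
    [0,0,0.18,0,0,0,14],
  ],
)

```text
time_s: 56.85
tcp_pos: [0.5344, 0.2055, 0.0761]
ee_rot: [[0.998, -0.057, -0.0], [-0.057, -0.998, -0.0], [-0.0, 0.001, -1.0]]
wrist_force: [-0.0, 1.0, -1.1]
gripper_width: 0.299
```

Call:
play_rows(
  deltas=[
    [0,0,0.04,0,0,0,14],
    [0,0,0.08,0,0,0,14],
    [0,0,0.12,0,0,0,14],
    [0,0,0.12,0,0,0,14],
  ],
)

```text
time_s: 57.25
tcp_pos: [0.5344, 0.205, 0.0738]
ee_rot: [[0.998, -0.057, -0.0], [-0.057, -0.998, -0.001], [-0.0, 0.001, -1.0]]
wrist_force: [-1.4, -3.8, 4.0]
gripper_width: 0.293
```

Call:
play_rows(
  deltas=[
    [-0.02,0.04,0,0,0,0,14],
    [-0.02,0.08,0,0,0,0,14],
    [-0.02,0.08,0.04,0,0,0,14],
    [-0.02,0.08,0.08,0,0,0,14],
    [-0.02,0.08,0.12,0,0,0,14],
    [-0.02,0.08,0.12,0,0,0,14],
  ],
)

```text
time_s: 57.85
tcp_pos: [0.5335, 0.2036, 0.0697]
ee_rot: [[0.998, -0.057, -0.001], [-0.057, -0.998, -0.001], [-0.001, 0.001, -1.0]]
wrist_force: [-0.4, -1.5, -1.9]
gripper_width: 0.295
```

Call:
play_rows(
  deltas=[
    [0,0.02,0.04,0,0,0,14],
    [0,0.02,0.1,0,0,0,14],
    [0,0.02,0.16,0,0,0,14],
    [0,0.02,0.22,0,0,0,14],
    [0,0.02,0.22,0,0,0,14],
  ],
)

```text
time_s: 58.35
tcp_pos: [0.5338, 0.2034, 0.0645]
ee_rot: [[0.998, -0.057, -0.0], [-0.057, -0.998, 0.0], [-0.0, -0.0, -1.0]]
wrist_force: [-0.1, -1.6, -1.8]
gripper_width: 0.294
```

Call:
play_rows(
  deltas=[
    [0,0.02,0.08,0,0,0,14],
    [0,0.02,0.16,0,0,0,14],
    [0,0.02,0.24,0,0,0,14],
    [0,0.02,0.32,0,0,0,14],
    [0,0.02,0.32,0,0,0,14],
  ],
)

```text
time_s: 58.85
tcp_pos: [0.5336, 0.2028, 0.0564]
ee_rot: [[0.998, -0.057, -0.0], [-0.057, -0.998, -0.0], [-0.0, 0.0, -1.0]]
wrist_force: [-0.8, 0.3, -1.2]
gripper_width: 0.295
```

Call:
play_rows(
  deltas=[
    [0,0,0.1,0,0,0,14],
    [0,0,0.2,0,0,0,14],
    [0,0,0.3,0,0,0,14],
    [0,0,0.4,0,0,0,14],
    [0,0,0.48,0,0,0,14],
    [0,0,0.48,0,0,0,14],
  ],
)

```text
time_s: 59.45
tcp_pos: [0.5336, 0.2028, 0.0444]
ee_rot: [[0.998, -0.057, -0.001], [-0.057, -0.998, -0.0], [-0.001, 0.0, -1.0]]
wrist_force: [0.5, -0.6, -1.9]
gripper_width: 0.295
```

Call:
play_rows(
  deltas=[
    [0,0,0.04,0,0,0,14],
    [0,0,0.08,0,0,0,14],
    [0,0,0.08,0,0,0,14],
  ],
)

```text
time_s: 59.75
tcp_pos: [0.5338, 0.2028, 0.0427]
ee_rot: [[0.998, -0.057, -0.0], [-0.057, -0.998, -0.0], [-0.0, 0.0, -1.0]]
wrist_force: [-0.8, -1.1, -1.2]
gripper_width: 0.3
```

Call:
play_rows(
  deltas=[
    [0,0,0.03,0,0,0,14],
    [0,0,0.06,0,0,0,14],
    [0,0,0.06,0,0,0,14],
  ],
)

```text
time_s: 60.05
tcp_pos: [0.5339, 0.2029, 0.0422]
ee_rot: [[0.998, -0.057, 0.0], [-0.057, -0.998, -0.0], [0.0, -0.0, -1.0]]
wrist_force: [-2.2, -0.6, 4.1]
gripper_width: 0.302
```

Call:
play_rows(
  deltas=[
    [0,0,0,0,0,0,28],
    [0,0,0,0,0,0,36],
    [0,0,0,0,0,0,44],
    [0,0,0,0,0,0,44],
    [0,0,-1,0,0,0,44],
    [0,0,-2.5,0,0,0,44],
    [0,0,-4,0,0,0,44],
    [0,0,-4.5,0,0,0,44],
    [0,0,-4.5,0,0,0,44],
  ],
)

```text
time_s: 60.95
tcp_pos: [0.5351, 0.2041, 0.1559]
ee_rot: [[0.998, -0.057, 0.005], [-0.057, -0.998, 0.004], [0.004, -0.004, -1.0]]
wrist_force: [0.2, 0.3, 0.1]
gripper_width: 0.506
```

```bash

python3 -c "
from h import *
c=look('side','s45',(270,350,170,240),8,.6)
P=c['pixels'][290:370,360:440][:,:,::-1];cv2.imwrite('pics/r3.png',cv2.resize(np.clip(255*(P/255.)**.5,0,255).astype(np.uint8),None,fx=6,fy=6,interpolation=2))
"
```

```text
t 61.0 tcp [0.5338 0.2034 0.1537] yaw -93.3 F [-0.7 -0.8 -1.2] g 43.7 q [ 37.  18. -10.  -0. -61.  50.]
```

```bash

python3 -c "
from h import *
print(to([.6128,-.3313,.15],-119.5))
"
```

```text
[4.38, 21.17, 0.12, -0.02, -0.0, 5.24]
```

Call:
play_rows(
  deltas=[
    [0.4,2,-0.5,0,0,0.4,42],
    [0.8,4,-0.5,0,0,0.9,42],
    [1.2,6,-0.5,0,0,1.4,42],
    [1.7,8,-0.5,0,0,2,42],
    [2.1,10,-0.5,0,0,2.5,42],
    [2.5,12,-0.5,0,0,3,42],
    [2.9,14,-0.5,0,0,3.5,42],
    [3.3,16,-0.3,0,0,4,42],
    [3.8,18,0,0,0,4.6,42],
    [4.2,20,0,0,0,5.24,42],
    [4.38,21.17,0,0,0,5.24,42],
    [4.38,21.17,0,0,0,5.24,42],
  ],
)

```text
time_s: 62.2
tcp_pos: [0.6112, -0.3362, 0.1489]
ee_rot: [[0.867, -0.498, -0.005], [-0.498, -0.867, 0.002], [-0.006, 0.001, -1.0]]
wrist_force: [-0.7, 0.4, -0.9]
gripper_width: 0.481
```

Call:
play_rows(
  deltas=[
    [0,0,1,0,0,0,42],
    [0,0,2.5,0,0,0,42],
    [0,0,3.4,0,0,0,42],
    [0,0,3.4,0,0,0,42],
    [0,0,3.4,0,0,0,42],
  ],
)

```text
time_s: 62.7
tcp_pos: [0.6125, -0.3312, 0.0677]
ee_rot: [[0.871, -0.491, -0.002], [-0.491, -0.871, 0.0], [-0.002, 0.001, -1.0]]
wrist_force: [0.1, 1.8, 1.6]
gripper_width: 0.484
```

```bash

python3 -c "
from h import *
c=look('side','s46',(350,450,270,360),7,.5)
print(to([.6128,-.3313,.0158],-119.5))
"
```

```text
t 62.75 tcp [ 0.6135 -0.3317  0.0693] yaw -119.4 F [-0.2  0.3  0.4] g 41.6 q [-15.  34.   3.   0. -59.  76.]
[-0.03, 0.0, 2.14, 0.0, -0.01, 0.01]
```

Call:
play_rows(
  deltas=[
    [-0.03,0,0.7,0,0,0,42],
    [-0.03,0,1.4,0,0,0,42],
    [-0.03,0,1.9,0,0,0,42],
    [-0.03,0,2.12,0,0,0,42],
    [-0.03,0,2.12,0,0,0,42],
    [-0.03,0,2.12,0,0,0,42],
    [-0.03,0,2.12,0,0,0,34],
    [-0.03,0,2.12,0,0,0,29],
    [-0.03,0,2.12,0,0,0,24],
    [-0.03,0,2.12,0,0,0,14],
    [-0.03,0,2.12,0,0,0,14],
    [-0.03,0,2.12,0,0,0,14],
  ],
)

```text
time_s: 63.95
tcp_pos: [0.6131, -0.3314, 0.0168]
ee_rot: [[0.871, -0.492, 0.002], [-0.492, -0.871, -0.001], [0.002, -0.0, -1.0]]
wrist_force: [0.1, 2.1, 5.0]
gripper_width: 0.297
```

```bash

python3 -c "
from h import *
c=look('side','s47',(350,450,270,360),7,.5)
"
```

```text
t 64.0 tcp [ 0.6131 -0.3314  0.0167] yaw -119.5 F [0.4 3.1 5.4] g 26.2 q [-15.  37.   0.  -0. -53.  76.]
```

```bash

python3 -c "
from h import *
print(to([.5444,.3896,.165],-93.3))
"
```

```text
[-16.56, -23.76, -5.95, -0.0, -0.02, -5.23]
```

Call:
play_rows(
  deltas=[
    [0,0,-0.6,0,0,0,14],
    [0,0,-2,0,0,0,14],
    [0,0,-4,0,0,0,14],
    [0,0,-5.9,0,0,0,14],
    [0,0,-5.9,0,0,0,14],
  ],
)

```text
time_s: 64.5
tcp_pos: [0.6158, -0.3341, 0.1729]
ee_rot: [[0.871, -0.492, 0.014], [-0.492, -0.871, -0.007], [0.016, -0.001, -1.0]]
wrist_force: [1.1, -0.3, -0.8]
gripper_width: 0.296
```

```bash

python3 -c "
from h import *
print(to([.5444,.3896,.165],-93.3))
c=look('side','s48',(350,450,240,330),7,.5)
"
```

```text
[-16.72, -23.8, 0.07, 0.04, -0.18, -5.23]
t 64.55 tcp [ 0.6139 -0.3326  0.1684] yaw -119.5 F [-0.1  1.3 -1.3] g 26.1 q [-15.  30.  10.   0. -70.  76.]
```

Call:
play_rows(
  deltas=[
    [-1.4,-2,0,0,0,-0.4,14],
    [-2.8,-4,0,0,0,-0.8,14],
    [-4.2,-6,0,0,0,-1.3,14],
    [-5.6,-8,0,0,0,-1.8,14],
    [-7,-10,0,0,0,-2.3,14],
    [-8.4,-12,0,0,0,-2.8,14],
    [-9.8,-14,0,0,0,-3.2,14],
    [-11.2,-16,0,0,0,-3.7,14],
    [-12.6,-18,0,0,0,-4.2,14],
    [-14,-20,0,0,0,-4.6,14],
    [-15.4,-21.9,0,0,0,-5,14],
    [-16.7,-23.8,0,0,0,-5.23,14],
  ],
)

```text
time_s: 65.75
tcp_pos: [0.5524, 0.2667, 0.1617]
ee_rot: [[0.998, -0.057, -0.003], [-0.057, -0.998, -0.002], [-0.003, 0.002, -1.0]]
wrist_force: [1.3, -0.5, -0.9]
gripper_width: 0.3
```

Call:
play_rows(
  deltas=[
    [0,0,0,0,0,0,14],
    [0,0,0,0,0,0,14],
    [0,0,0,0,0,0,14],
  ],
)

```text
time_s: 66.05
tcp_pos: [0.5533, 0.2644, 0.1622]
ee_rot: [[0.998, -0.059, -0.002], [-0.059, -0.998, -0.002], [-0.002, 0.002, -1.0]]
wrist_force: [0.6, -0.0, -0.9]
gripper_width: 0.295
```

```bash

python3 -c "
from h import *
st();print(to([.5444,.3896,.10],-93.3))
"
```

```text
t 66.05 tcp [0.5533 0.2644 0.1622] yaw -93.4 F [ 0.6 -0.  -0.9] g 25.6 q [ 41.  22.  -3.  -0. -65.  46.]
[-0.65, -4.98, 2.48, 0.02, 0.03, -0.02]
```

Call:
play_rows(
  deltas=[
    [-0.2,-1.5,0,0,0,0,14],
    [-0.45,-3.3,0,0,0,0,14],
    [-0.65,-4.98,0,0,0,0,14],
    [-0.65,-4.98,1,0,0,0,14],
    [-0.65,-4.98,2.2,0,0,0,14],
    [-0.65,-4.98,2.8,0,0,0,14],
    [-0.65,-4.98,2.8,0,0,0,14],
    [-0.65,-4.98,2.8,0,0,0,14],
    [-0.65,-4.98,2.8,0,0,0,14],
  ],
)

```text
time_s: 66.95
tcp_pos: [0.5463, 0.3908, 0.0951]
ee_rot: [[0.998, -0.059, 0.002], [-0.059, -0.998, 0.002], [0.002, -0.002, -1.0]]
wrist_force: [0.2, 0.8, -0.9]
gripper_width: 0.294
```

```bash

python3 -c "
from h import *
st();print(to([.5444,.3896,.086],-93.3))
c=look('side','s49',(280,340,160,210),11,.6)
p=r.sense()['tcp_pos'];print((proj(c,(.5456,.3836,p[2]-.0087))-[280,160])*11)
"
```

```text
t 66.95 tcp [0.5463 0.3908 0.0951] yaw -93.4 F [ 0.2  0.8 -0.9] g 25.6 q [ 49.  30.   0.   0. -60.  37.]
[-0.07, 0.05, 0.36, -0.02, -0.02, -0.02]
t 67.0 tcp [0.5461 0.391  0.0951] yaw -93.4 F [-0.5  0.4 -0.6] g 26.1 q [ 49.  30.   0.   0. -60.  37.]
[285.82019782 317.33985067]
```

Call:
play_rows(
  deltas=[
    [-0.07,0.1,0.2,0,0,0,14],
    [-0.07,0.1,0.4,0,0,0,14],
    [-0.07,0.1,0.5,0,0,0,14],
    [-0.07,0.1,0.6,0,0,0,14],
    [-0.07,0.1,0.6,0,0,0,14],
    [-0.07,0.1,0.6,0,0,0,14],
  ],
)

```text
time_s: 67.6
tcp_pos: [0.5432, 0.3886, 0.0782]
ee_rot: [[0.998, -0.058, 0.0], [-0.058, -0.998, -0.0], [0.0, 0.0, -1.0]]
wrist_force: [-0.4, -0.4, -1.8]
gripper_width: 0.297
```

Call:
play_rows(
  deltas=[
    [0,0,0.05,0,0,0,14],
    [0,0,0.1,0,0,0,14],
    [0,0,0.15,0,0,0,14],
    [0,0,0.15,0,0,0,14],
  ],
)

```text
time_s: 68.0
tcp_pos: [0.543, 0.3884, 0.0743]
ee_rot: [[0.998, -0.058, -0.0], [-0.058, -0.998, -0.0], [-0.0, 0.0, -1.0]]
wrist_force: [-0.0, -0.3, -1.1]
gripper_width: 0.297
```

Call:
play_rows(
  deltas=[
    [0.03,0,0.06,0,0,0,14],
    [0.03,0,0.12,0,0,0,14],
    [0.03,0,0.18,0,0,0,14],
    [0.03,0,0.18,0,0,0,14],
  ],
)

```text
time_s: 68.4
tcp_pos: [0.5437, 0.3883, 0.0697]
ee_rot: [[0.998, -0.058, -0.001], [-0.058, -0.998, -0.0], [-0.0, 0.0, -1.0]]
wrist_force: [0.4, -0.1, -2.3]
gripper_width: 0.3
```

Call:
play_rows(
  deltas=[
    [0,0,0.06,0,0,0,14],
    [0,0,0.12,0,0,0,14],
    [0,0,0.2,0,0,0,14],
    [0,0,0.2,0,0,0,14],
  ],
)

```text
time_s: 68.8
tcp_pos: [0.5437, 0.3883, 0.0646]
ee_rot: [[0.998, -0.058, -0.001], [-0.058, -0.998, -0.0], [-0.0, 0.0, -1.0]]
wrist_force: [-0.2, -0.0, -2.0]
gripper_width: 0.299
```

Call:
play_rows(
  deltas=[
    [0,0,0.08,0,0,0,14],
    [0,0,0.16,0,0,0,14],
    [0,0,0.24,0,0,0,14],
    [0,0,0.32,0,0,0,14],
    [0,0,0.4,0,0,0,14],
    [0,0,0.4,0,0,0,14],
  ],
)

```text
time_s: 69.4
tcp_pos: [0.5438, 0.3884, 0.0545]
ee_rot: [[0.998, -0.058, -0.001], [-0.058, -0.998, -0.0], [-0.0, 0.0, -1.0]]
wrist_force: [-1.7, -1.1, -2.2]
gripper_width: 0.299
```

Call:
play_rows(
  deltas=[
    [0,0,0.08,0,0,0,14],
    [0,0,0.16,0,0,0,14],
    [0,0,0.24,0,0,0,14],
    [0,0,0.32,0,0,0,14],
    [0,0,0.4,0,0,0,14],
    [0,0,0.4,0,0,0,14],
  ],
)

```text
time_s: 70.0
tcp_pos: [0.5438, 0.3884, 0.0446]
ee_rot: [[0.998, -0.058, -0.0], [-0.058, -0.998, -0.0], [-0.0, 0.0, -1.0]]
wrist_force: [-0.9, -0.7, -1.5]
gripper_width: 0.301
```

Call:
play_rows(
  deltas=[
    [0,0,0.04,0,0,0,14],
    [0,0,0.08,0,0,0,14],
    [0,0,0.08,0,0,0,14],
  ],
)

```text
time_s: 70.3
tcp_pos: [0.5438, 0.3884, 0.043]
ee_rot: [[0.998, -0.058, -0.0], [-0.058, -0.998, -0.0], [-0.0, 0.0, -1.0]]
wrist_force: [-3.0, -1.5, -1.3]
gripper_width: 0.297
```

Call:
play_rows(
  deltas=[
    [0,0,0.02,0,0,0,14],
    [0,0,0.04,0,0,0,14],
    [0,0,0.04,0,0,0,14],
  ],
)

```text
time_s: 70.6
tcp_pos: [0.5438, 0.3884, 0.0428]
ee_rot: [[0.998, -0.058, -0.0], [-0.058, -0.998, -0.0], [-0.0, 0.0, -1.0]]
wrist_force: [-5.4, -2.5, 4.7]
gripper_width: 0.3
```

Seated: contact came at the predicted .0427. I'll release and back off.

Call:
play_rows(
  deltas=[
    [0,0,0,0,0,0,28],
    [0,0,0,0,0,0,36],
    [0,0,0,0,0,0,44],
    [0,0,0,0,0,0,44],
    [0,0,-1,0,0,0,44],
    [0,0,-2.5,0,0,0,44],
    [0,0,-4,0,0,0,40],
    [0,0,-4.5,0,0,0,40],
    [-6,0,-5.5,0,0,0,40],
    [-8,0,-5.5,0,0,0,40],
    [-8,0,-5.5,0,0,0,40],
    [-8,0,-5.5,0,0,0,40],
  ],
)

```text
time_s: 71.8
tcp_pos: [0.3443, 0.4007, 0.179]
ee_rot: [[0.998, -0.059, 0.0], [-0.059, -0.998, 0.002], [0.0, -0.002, -1.0]]
wrist_force: [-0.3, 1.2, 1.1]
gripper_width: 0.458
```

```bash

python3 -c "
from h import *
c=look('side','s50',(260,340,170,240),8,.6)
c=look('top','t50',(150,270,190,290),6,.7)
"
```

```text
t 71.85 tcp [0.3388 0.4005 0.1802] yaw -93.1 F [-4.  -3.9 -1.8] g 40.2 q [ 67.  13. -14.  -0. -63.  20.]
t 71.9 tcp [0.3418 0.4011 0.1803] yaw -93.0 F [1.2 0.9 1.5] g 39.8 q [ 67.  13. -14.  -0. -63.  20.]
```

```bash

python3 -c "
from h import *
print(to([.5231,.2945,.15],-93.3))
"
```

```text
[7.47, 3.88, 1.2, -0.04, 0.0, 0.06]
```

Call:
play_rows(
  deltas=[
    [1.5,0.8,0,0,0,0,26],
    [3,1.6,0,0,0,0.06,26],
    [4.5,2.4,0,0,0,0.06,26],
    [6,3.2,0,0,0,0.06,26],
    [7.47,3.88,0,0,0,0.06,26],
    [7.47,3.88,0.6,0,0,0.06,26],
    [7.47,3.88,1.2,0,0,0.06,26],
    [7.47,3.88,1.8,0,0,0.06,26],
    [7.47,3.88,2.2,0,0,0.06,26],
    [7.47,3.88,2.2,0,0,0.06,26],
    [7.47,3.88,2.2,0,0,0.06,26],
  ],
)

```text
time_s: 73.0
tcp_pos: [0.5272, 0.2926, 0.1245]
ee_rot: [[0.998, -0.063, 0.001], [-0.063, -0.998, 0.0], [0.001, -0.0, -1.0]]
wrist_force: [0.3, 0.6, 0.1]
gripper_width: 0.297
```

```bash

python3 -c "
from h import *
st();print(to([.5231,.2945,.058],-93.3))
c=look('side','s51',(270,340,150,220),9,.6)
p=r.sense()['tcp_pos'];print((proj(c,(.5246,.2898,.122))-[270,150])*9,(proj(c,(.5246,.2898,p[2]+.036))-[270,150])*9)
"
```

```text
t 73.0 tcp [0.5272 0.2926 0.1245] yaw -93.6 F [0.3 0.6 0.1] g 25.8 q [ 44.  23.  -8.   0. -59.  42.]
[-0.17, -0.06, 2.66, -0.0, -0.01, -0.06]
t 73.05 tcp [0.5273 0.2929 0.125 ] yaw -93.6 F [-0.2  0.6  0.3] g 25.8 q [ 44.  23.  -8.   0. -59.  42.]
[311.29015809 375.66619581] [307.76105673 278.10205709]
```

Call:
play_rows(
  deltas=[
    [-0.16,-0.07,0,0,0,-0.05,26],
    [-0.16,-0.07,0.7,0,0,-0.05,26],
    [-0.16,-0.07,1.5,0,0,-0.05,26],
    [-0.16,-0.07,2.2,0,0,-0.05,26],
    [-0.16,-0.07,2.66,0,0,-0.05,26],
    [-0.16,-0.07,2.66,0,0,-0.05,26],
    [-0.16,-0.07,2.66,0,0,-0.05,26],
  ],
)

```text
time_s: 73.75
tcp_pos: [0.5232, 0.2948, 0.0587]
ee_rot: [[0.998, -0.059, 0.001], [-0.059, -0.998, 0.001], [0.001, -0.001, -1.0]]
wrist_force: [0.6, -0.4, 0.3]
gripper_width: 0.302
```

```bash

python3 -c "
from h import *
st();print(to([.5231,.2945,.058],-93.3))
c=look('side','s52',(270,340,150,220),9,.6)
c=look('top','t52',(170,240,200,260),9,.6)
"
```

```text
t 73.75 tcp [0.5232 0.2948 0.0587] yaw -93.4 F [ 0.6 -0.4  0.3] g 26.3 q [ 45.  26. -13.   0. -51.  42.]
[-0.01, 0.01, 0.03, -0.01, -0.01, -0.01]
t 73.8 tcp [0.5235 0.295  0.059 ] yaw -93.4 F [-0.1 -0.2  0.8] g 25.9 q [ 45.  26. -13.   0. -51.  42.]
t 73.85 tcp [0.5235 0.295  0.0591] yaw -93.4 F [-0.4 -1.1  1.1] g 26.1 q [ 45.  26. -13.   0. -51.  42.]
```

Call:
play_rows(
  deltas=[
    [0,0,0,0,0,0,18],
    [0,0,0,0,0,0,12],
    [0,0,0,0,0,0,8],
    [0,0,0,0,0,0,4],
    [0,0,0,0,0,0,2],
    [0,0,0,0,0,0,2],
    [0,0,0,0,0,0,2],
  ],
)

```text
time_s: 74.55
tcp_pos: [0.5236, 0.2955, 0.0588]
ee_rot: [[0.998, -0.059, 0.002], [-0.059, -0.998, 0.002], [0.002, -0.002, -1.0]]
wrist_force: [-1.0, 4.6, 6.1]
gripper_width: 0.089
```

```bash

python3 -c "
from h import *
st();print(r.sense()['moment'])
"
```

```text
t 74.55 tcp [0.5236 0.2955 0.0588] yaw -93.4 F [-1.   4.6  6.1] g 7.8 q [ 45.  26. -13.   0. -51.  42.]
[ 1.03820377  0.37926499 -0.1196525 ]
```

Call:
play_rows(
  deltas=[
    [0,0,0,0,0,-0.6,2],
    [0,0,0,0,0,-1.2,2],
    [0,0,0,0,0,-1.8,2],
    [0,0,0,0,0,-2.4,2],
    [0,0,0,0,0,-3,2],
    [0,0,0,0,0,-3.5,2],
    [0,0,0,0,0,-3.5,2],
  ],
)

```text
time_s: 75.25
tcp_pos: [0.5236, 0.2949, 0.0588]
ee_rot: [[0.969, 0.245, 0.002], [0.245, -0.969, 0.001], [0.002, -0.001, -1.0]]
wrist_force: [-1.2, 3.0, 6.0]
gripper_width: 0.091
```

```bash
python3 - <<'E'
from h import *
st(); print(r.sense()['moment'])
E
```

```text
t 75.25 tcp [0.5236 0.2949 0.0588] yaw -75.8 F [-1.2  3.   6. ] g 7.9 q [ 45.  26. -13.   0. -51.  59.]
[0.61157178 0.19370374 0.0239046 ]
```

Call:
play_rows(
  deltas=[
    [0,0,0,0,0,-0.2,2],
    [0,0,0,0,0,-0.4,2],
    [0,0,0,0,0,-0.6,2],
    [0,0,0,0,0,-0.8,2],
    [0,0,0,0,0,-1.0,2],
    [0,0,0,0,0,-1.2,2],
    [0,0,0,0,0,-1.4,2],
    [0,0,0,0,0,-1.4,2],
  ],
)

```text
time_s: 76.05
tcp_pos: [0.5237, 0.2947, 0.0588]
ee_rot: [[0.933, 0.361, 0.002], [0.361, -0.933, 0.001], [0.002, -0.0, -1.0]]
wrist_force: [1.2, 1.9, 5.1]
gripper_width: 0.091
```

```bash
python3 - <<'E'
from h import *
st(); print(r.sense()['moment'])
E
```

```text
t 76.05 tcp [0.5237 0.2947 0.0588] yaw -68.8 F [1.2 1.9 5.1] g 7.9 q [ 45.  26. -13.   0. -51.  66.]
[ 0.45694125  0.06993494 -0.0155474 ]
```

Call:
play_rows(
  deltas=[
    [0,0,0,0,0,-0.2,2],
    [0,0,0,0,0,-0.4,2],
    [0,0,0,0,0,-0.6,2],
    [0,0,0,0,0,-0.8,2],
    [0,0,0,0,0,-1.0,2],
    [0,0,0,0,0,-1.0,2],
  ],
)

```text
time_s: 76.65
tcp_pos: [0.5238, 0.2946, 0.0588]
ee_rot: [[0.898, 0.441, 0.002], [0.441, -0.898, 0.001], [0.002, 0.0, -1.0]]
wrist_force: [0.9, 1.0, 5.9]
gripper_width: 0.086
```

```bash
python3 - <<'E'
from h import *
st(); print(r.sense()['moment'])
E
```

```text
t 76.65 tcp [0.5238 0.2946 0.0588] yaw -63.8 F [0.9 1.  5.9] g 7.5 q [ 45.  26. -13.   0. -51.  71.]
[ 0.34931058 -0.01393118 -0.06978046]
```

Call:
play_rows(
  deltas=[
    [0,0,0,0,0,-0.2,2],
    [0,0,0,0,0,-0.4,2],
    [0,0,0,0,0,-0.6,2],
    [0,0,0,0,0,-0.8,2],
    [0,0,0,0,0,-0.8,2],
  ],
)

```text
time_s: 77.15
tcp_pos: [0.5238, 0.2945, 0.0588]
ee_rot: [[0.865, 0.502, 0.002], [0.502, -0.865, 0.001], [0.002, 0.001, -1.0]]
wrist_force: [1.0, 0.9, 5.2]
gripper_width: 0.091
```

```bash
python3 - <<'E'
from h import *
st(); print(r.sense()['moment'])
look('top','k1',(230,420,100,300),3,1.0)
look('side','k2',(230,420,100,300),3,1.0)
E
```

```text
t 77.15 tcp [0.5238 0.2945 0.0588] yaw -59.9 F [1.  0.9 5.2] g 7.9 q [ 45.  26. -13.   0. -51.  75.]
[ 0.26024012 -0.07378908 -0.04311116]
t 77.2 tcp [0.5238 0.2944 0.0588] yaw -59.9 F [0.5 1.9 5.8] g 7.6 q [ 45.  26. -13.   0. -51.  75.]
t 77.25 tcp [0.5238 0.2945 0.0589] yaw -59.9 F [-0.2  1.4  5.2] g 7.6 q [ 45.  26. -13.   0. -51.  75.]
```

Call:
play_rows(
  deltas=[
    [0,0,0,0,0,-0.15,2],
    [0,0,0,0,0,-0.3,2],
    [0,0,0,0,0,-0.45,2],
    [0,0,0,0,0,-0.6,2],
    [0,0,0,0,0,-0.6,2],
  ],
)

```text
time_s: 77.75
tcp_pos: [0.5239, 0.2944, 0.0588]
ee_rot: [[0.837, 0.547, 0.002], [0.547, -0.837, 0.0], [0.002, 0.001, -1.0]]
wrist_force: [1.0, 0.5, 5.0]
gripper_width: 0.09
```

```bash
python3 - <<'E'
from h import *
st(); print(r.sense()['moment'])
E
```

```text
t 77.75 tcp [0.5239 0.2944 0.0588] yaw -56.9 F [1.  0.5 5. ] g 7.8 q [ 45.  26. -13.   0. -51.  78.]
[ 0.16447058 -0.14179043 -0.05860254]
```

View pics/k2c.png

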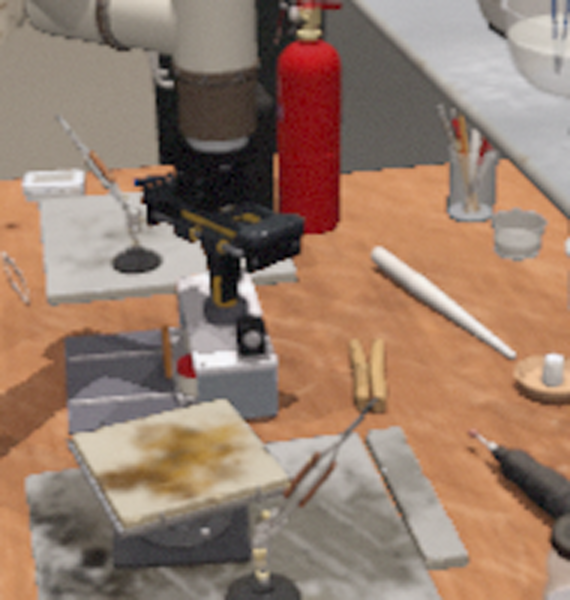

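Call:
play_rows(
  deltas=[
    [0,0,0,0,0,-0.15,2],
    [0,0,0,0,0,-0.3,2],
    [0,0,0,0,0,-0.45,2],
    [0,0,0,0,0,-0.6,2],
    [0,0,0,0,0,-0.6,2],
  ],
)

```text
time_s: 78.25
tcp_pos: [0.5239, 0.2943, 0.0588]
ee_rot: [[0.808, 0.59, 0.002], [0.59, -0.808, 0.0], [0.002, 0.001, -1.0]]
wrist_force: [1.1, 0.6, 5.4]
gripper_width: 0.089
```

```bash
python3 - <<'E'
from h import *
st(); print(r.sense()['moment'])
E
```

```text
t 78.25 tcp [0.5239 0.2943 0.0588] yaw -53.9 F [1.1 0.6 5.4] g 7.7 q [ 45.  26. -13.   0. -51.  81.]
[ 0.12042855 -0.24830401 -0.00608616]
```

Call:
play_rows(
  deltas=[
    [0,0,0,0,0,-0.1,2],
    [0,0,0,0,0,-0.2,2],
    [0,0,0,0,0,-0.3,2],
    [0,0,0,0,0,-0.4,2],
    [0,0,0,0,0,-0.4,2],
  ],
)

```text
time_s: 78.75
tcp_pos: [0.524, 0.2943, 0.0588]
ee_rot: [[0.787, 0.618, 0.002], [0.618, -0.787, 0.0], [0.002, 0.001, -1.0]]
wrist_force: [1.7, 0.9, 4.8]
gripper_width: 0.092
```

```bash
python3 - <<'E'
from h import *
st(); print(r.sense()['moment'])
E
```

```text
t 78.75 tcp [0.524  0.2943 0.0588] yaw -51.9 F [1.7 0.9 4.8] g 8.0 q [ 45.  26. -13.   0. -51.  83.]
[ 0.07333785 -0.27055811 -0.00945597]
```

Call:
play_rows(
  deltas=[
    [0,0,0,0,0,-0.15,2],
    [0,0,0,0,0,-0.3,2],
    [0,0,0,0,0,-0.3,2],
  ],
)

```text
time_s: 79.05
tcp_pos: [0.524, 0.2943, 0.0588]
ee_rot: [[0.771, 0.637, 0.002], [0.637, -0.771, 0.001], [0.002, 0.001, -1.0]]
wrist_force: [0.2, -0.3, 5.1]
gripper_width: 0.097
```

```bash
python3 - <<'E'
from h import *
st(); print(r.sense()['moment'])
E
```

```text
t 79.05 tcp [0.524  0.2943 0.0588] yaw -50.4 F [ 0.2 -0.3  5.1] g 8.5 q [ 45.  26. -13.   0. -51.  85.]
[ 0.09394579 -0.29376225 -0.33701524]
```

Call:
play_rows(
  deltas=[
    [0,0,0,0,0,0.3,2],
    [0,0,0,0,0,0.5,2],
    [0,0,0,0,0,0.7,2],
    [0,0,0,0,0,0.7,2],
  ],
)

```text
time_s: 79.45
tcp_pos: [0.5239, 0.2943, 0.0588]
ee_rot: [[0.808, 0.59, 0.002], [0.59, -0.808, 0.0], [0.002, 0.001, -1.0]]
wrist_force: [1.6, -0.1, 5.2]
gripper_width: 0.09
```

```bash
python3 - <<'E'
from h import *
st(); print(r.sense()['moment'])
E
```

```text
t 79.45 tcp [0.5239 0.2943 0.0588] yaw -53.9 F [ 1.6 -0.1  5.2] g 7.8 q [ 45.  26. -13.   0. -51.  81.]
[ 0.17435507 -0.2880666   0.00447552]
```

Call:
play_rows(
  deltas=[
    [0,0,0,0,0,0.3,2],
    [0,0,0,0,0,0.6,2],
    [0,0,0,0,0,0.9,2],
    [0,0,0,0,0,0.9,2],
  ],
)

```text
time_s: 79.85
tcp_pos: [0.5239, 0.2944, 0.0588]
ee_rot: [[0.851, 0.524, 0.002], [0.524, -0.851, 0.0], [0.002, 0.001, -1.0]]
wrist_force: [0.6, 1.2, 5.6]
gripper_width: 0.089
```

```bash
python3 - <<'E'
from h import *
st(); print(r.sense()['moment'])
E
```

```text
t 79.85 tcp [0.5239 0.2944 0.0588] yaw -58.4 F [0.6 1.2 5.6] g 7.7 q [ 45.  26. -13.   0. -51.  77.]
[ 0.23682662 -0.16394921 -0.00255345]
```

Call:
play_rows(
  deltas=[
    [0,0,0,0,0,0.7,2],
    [0,0,0,0,0,1.4,2],
    [0,0,0,0,0,2.1,2],
    [0,0,0,0,0,2.8,2],
    [0,0,0,0,0,3.5,2],
    [0,0,0,0,0,4.2,2],
    [0,0,0,0,0,4.9,2],
    [0,0,0,0,0,5.6,2],
    [0,0,0,0,0,6.3,2],
    [0,0,0,0,0,7,2],
    [0,0,0,0,0,7,2],
  ],
)

```text
time_s: 80.95
tcp_pos: [0.5236, 0.2955, 0.0589]
ee_rot: [[0.998, -0.059, 0.002], [-0.059, -0.998, 0.002], [0.002, -0.002, -1.0]]
wrist_force: [0.1, 3.5, 5.4]
gripper_width: 0.091
```

```bash
python3 - <<'E'
from h import *
st(); print(r.sense()['moment'])
E
```

```text
t 80.95 tcp [0.5236 0.2955 0.0589] yaw -93.4 F [0.1 3.5 5.4] g 7.9 q [ 45.  26. -13.   0. -51.  42.]
[ 1.06527284  0.35470188 -0.06651106]
```

Call:
play_rows(
  deltas=[
    [0,0,0,0,0,0.7,2],
    [0,0,0,0,0,1.4,2],
    [0,0,0,0,0,2.1,2],
    [0,0,0,0,0,2.8,2],
    [0,0,0,0,0,3.5,2],
    [0,0,0,0,0,3.5,2],
  ],
)

```text
time_s: 81.55
tcp_pos: [0.5237, 0.2961, 0.0588]
ee_rot: [[0.934, -0.357, 0.003], [-0.357, -0.934, 0.003], [0.002, -0.004, -1.0]]
wrist_force: [-1.3, 5.1, 4.3]
gripper_width: 0.088
```

```bash
python3 - <<'E'
from h import *
st(); print(r.sense()['moment'])
E
```

```text
t 81.55 tcp [0.5237 0.2961 0.0588] yaw -110.9 F [-1.3  5.1  4.3] g 7.6 q [ 45.  26. -13.  -0. -51.  24.]
[1.43734619 0.39383506 0.01667182]
```

Call:
play_rows(
  deltas=[
    [0,0,0,0,0,0.2,2],
    [0,0,0,0,0,0.4,2],
    [0,0,0,0,0,0.6,2],
    [0,0,0,0,0,0.8,2],
    [0,0,0,0,0,1.0,2],
    [0,0,0,0,0,1.0,2],
  ],
)

```text
time_s: 82.15
tcp_pos: [0.5238, 0.2963, 0.0588]
ee_rot: [[0.9, -0.436, 0.003], [-0.436, -0.9, 0.003], [0.001, -0.004, -1.0]]
wrist_force: [-1.0, 6.2, 4.4]
gripper_width: 0.095
```

```bash
python3 - <<'E'
from h import *
st(); print(r.sense()['moment'])
E
```

```text
t 82.15 tcp [0.5238 0.2963 0.0588] yaw -115.8 F [-1.   6.2  4.4] g 8.3 q [ 45.  26. -13.  -0. -51.  19.]
[ 1.47646796  0.34452687 -0.02249012]
```

Call:
play_rows(
  deltas=[
    [0,0,0,0,0,0.2,2],
    [0,0,0,0,0,0.4,2],
    [0,0,0,0,0,0.6,2],
    [0,0,0,0,0,0.6,2],
  ],
)

```text
time_s: 82.55
tcp_pos: [0.5238, 0.2963, 0.0588]
ee_rot: [[0.876, -0.482, 0.003], [-0.482, -0.876, 0.003], [0.001, -0.004, -1.0]]
wrist_force: [-0.9, 6.1, 4.9]
gripper_width: 0.093
```

```bash
python3 - <<'E'
from h import *
st(); print(r.sense()['moment'])
E
```

```text
t 82.55 tcp [0.5238 0.2963 0.0588] yaw -118.8 F [-0.9  6.1  4.9] g 8.1 q [ 45.  26. -13.  -0. -51.  16.]
[ 1.55366439  0.35830875 -0.0665292 ]
```

Call:
play_rows(
  deltas=[
    [0,0,0,0,0,0.2,2],
    [0,0,0,0,0,0.4,2],
    [0,0,0,0,0,0.6,2],
    [0,0,0,0,0,0.6,2],
  ],
)

```text
time_s: 82.95
tcp_pos: [0.5239, 0.2964, 0.0588]
ee_rot: [[0.85, -0.527, 0.003], [-0.527, -0.85, 0.003], [0.001, -0.005, -1.0]]
wrist_force: [0.1, 6.7, 3.5]
gripper_width: 0.086
```

```bash
python3 - <<'E'
from h import *
st(); print(r.sense()['moment'])
E
```

```text
t 82.95 tcp [0.5239 0.2964 0.0588] yaw -121.8 F [0.1 6.7 3.5] g 7.4 q [ 45.  26. -13.  -0. -51.  13.]
[1.62115493 0.35743155 0.06503954]
```

Call:
play_rows(
  deltas=[
    [0,0,0,0,0,0.2,2],
    [0,0,0,0,0,0.4,2],
    [0,0,0,0,0,0.6,2],
    [0,0,0,0,0,0.6,2],
  ],
)

```text
time_s: 83.35
tcp_pos: [0.524, 0.2965, 0.0588]
ee_rot: [[0.821, -0.571, 0.003], [-0.571, -0.821, 0.004], [0.001, -0.005, -1.0]]
wrist_force: [-0.6, 6.0, 3.7]
gripper_width: 0.095
```

```bash
python3 - <<'E'
from h import *
st(); print(r.sense()['moment'])
E
```

```text
t 83.35 tcp [0.524  0.2965 0.0588] yaw -124.8 F [-0.6  6.   3.7] g 8.3 q [ 45.  26. -13.  -0. -51.  10.]
[1.63275119 0.34323638 0.04407599]
```

Call:
play_rows(
  deltas=[
    [0,0,0,0,0,0.15,2],
    [0,0,0,0,0,0.3,2],
    [0,0,0,0,0,0.5,2],
    [0,0,0,0,0,0.5,2],
  ],
)

```text
time_s: 83.75
tcp_pos: [0.524, 0.2966, 0.0588]
ee_rot: [[0.795, -0.606, 0.003], [-0.606, -0.795, 0.004], [0.0, -0.005, -1.0]]
wrist_force: [-0.8, 6.6, 4.0]
gripper_width: 0.088
```

```bash
python3 - <<'E'
from h import *
st(); print(r.sense()['moment'])
E
```

```text
t 83.75 tcp [0.524  0.2966 0.0588] yaw -127.3 F [-0.8  6.6  4. ] g 7.6 q [ 45.  26. -13.  -0. -51.   8.]
[1.67701417 0.34802448 0.03681489]
```

Call:
play_rows(
  deltas=[
    [0,0,0,0,0,0.15,2],
    [0,0,0,0,0,0.3,2],
    [0,0,0,0,0,0.4,2],
    [0,0,0,0,0,0.4,2],
  ],
)

```text
time_s: 84.15
tcp_pos: [0.5241, 0.2966, 0.0588]
ee_rot: [[0.774, -0.634, 0.004], [-0.634, -0.774, 0.004], [0.0, -0.005, -1.0]]
wrist_force: [-1.2, 6.9, 5.4]
gripper_width: 0.089
```

```bash
python3 - <<'E'
from h import *
st(); print(r.sense()['moment'])
E
```

```text
t 84.15 tcp [0.5241 0.2966 0.0588] yaw -129.3 F [-1.2  6.9  5.4] g 7.7 q [ 45.  26. -13.  -0. -51.   6.]
[1.70782369 0.32171803 0.04570941]
```

Call:
play_rows(
  deltas=[
    [0,0,0,0,0,0.1,2],
    [0,0,0,0,0,0.2,2],
    [0,0,0,0,0,0.3,2],
    [0,0,0,0,0,0.3,2],
  ],
)

```text
time_s: 84.55
tcp_pos: [0.5241, 0.2967, 0.0588]
ee_rot: [[0.757, -0.654, 0.004], [-0.654, -0.757, 0.004], [0.0, -0.005, -1.0]]
wrist_force: [-1.3, 7.3, 3.3]
gripper_width: 0.087
```

```bash
python3 - <<'E'
from h import *
st(); print(r.sense()['moment'])
E
```

```text
t 84.55 tcp [0.5241 0.2967 0.0588] yaw -130.8 F [-1.3  7.3  3.3] g 7.6 q [ 45.  26. -13.  -0. -51.   4.]
[1.77800798 0.24359413 0.0971563 ]
```

Call:
play_rows(
  deltas=[
    [0,0,0,0,0,0.1,2],
    [0,0,0,0,0,0.2,2],
    [0,0,0,0,0,0.3,2],
    [0,0,0,0,0,0.3,2],
  ],
)

```text
time_s: 84.95
tcp_pos: [0.5242, 0.2967, 0.0588]
ee_rot: [[0.739, -0.673, 0.004], [-0.673, -0.739, 0.004], [0.0, -0.005, -1.0]]
wrist_force: [-0.5, 5.9, 3.8]
gripper_width: 0.088
```

```bash
python3 - <<'E'
from h import *
st(); print(r.sense()['moment'])
E
```

```text
t 84.95 tcp [0.5242 0.2967 0.0588] yaw -132.3 F [-0.5  5.9  3.8] g 7.6 q [ 45.  26. -13.  -0. -51.   3.]
[1.7690457  0.28418274 0.0270651 ]
```

Call:
play_rows(
  deltas=[
    [0,0,0,0,0,0.1,2],
    [0,0,0,0,0,0.2,2],
    [0,0,0,0,0,0.2,2],
    [0,0,0,0,0,0.2,2],
  ],
)

```text
time_s: 85.35
tcp_pos: [0.5241, 0.2967, 0.0588]
ee_rot: [[0.728, -0.686, 0.004], [-0.686, -0.728, 0.004], [-0.0, -0.005, -1.0]]
wrist_force: [-0.2, 6.6, 3.9]
gripper_width: 0.087
```

```bash
python3 - <<'E'
from h import *
st(); print(r.sense()['moment'])
E
```

```text
t 85.35 tcp [0.5241 0.2967 0.0588] yaw -133.3 F [-0.2  6.6  3.9] g 7.6 q [ 45.  26. -13.  -0. -51.   2.]
[1.73538013 0.18711707 0.02232669]
```

Call:
play_rows(
  deltas=[
    [0,0,0,0,0,0.1,2],
    [0,0,0,0,0,0.2,2],
    [0,0,0,0,0,0.2,2],
    [0,0,0,0,0,0.2,2],
  ],
)

```text
time_s: 85.75
tcp_pos: [0.5242, 0.2968, 0.0588]
ee_rot: [[0.716, -0.699, 0.004], [-0.699, -0.715, 0.004], [-0.0, -0.006, -1.0]]
wrist_force: [0.3, 6.0, 3.3]
gripper_width: 0.088
```

```bash
python3 - <<'E'
from h import *
st(); print(r.sense()['moment'])
E
```

```text
t 85.75 tcp [0.5242 0.2968 0.0588] yaw -134.3 F [0.3 6.  3.3] g 7.7 q [ 45.  26. -13.  -0. -51.   1.]
[1.81861373 0.22704087 0.04732542]
```

Call:
play_rows(
  deltas=[
    [0,0,0,0,0,0.1,2],
    [0,0,0,0,0,0.2,2],
    [0,0,0,0,0,0.3,2],
    [0,0,0,0,0,0.3,2],
  ],
)

```text
time_s: 86.15
tcp_pos: [0.5242, 0.2967, 0.0588]
ee_rot: [[0.698, -0.716, 0.004], [-0.716, -0.698, 0.004], [0.0, -0.005, -1.0]]
wrist_force: [0.1, 6.8, 2.9]
gripper_width: 0.085
```

```bash
python3 - <<'E'
from h import *
st(); print(r.sense()['moment'])
E
```

```text
t 86.15 tcp [0.5242 0.2967 0.0588] yaw -135.7 F [0.1 6.8 2.9] g 7.4 q [ 45.  26. -13.   0. -51.  -1.]
[1.77866765 0.15404922 0.39670267]
```

Call:
play_rows(
  deltas=[
    [0,0,0,0,0,0.0,2],
    [0,0,0,0,0,-0.3,2],
    [0,0,0,0,0,-0.5,2],
    [0,0,0,0,0,-0.7,2],
    [0,0,0,0,0,-0.7,2],
  ],
)

```text
time_s: 86.65
tcp_pos: [0.5242, 0.2967, 0.0589]
ee_rot: [[0.739, -0.673, 0.004], [-0.673, -0.739, 0.004], [0.0, -0.006, -1.0]]
wrist_force: [-0.1, 6.8, 4.2]
gripper_width: 0.087
```

```bash
python3 - <<'E'
from h import *
st(); print(r.sense()['moment'])
E
```

```text
t 86.65 tcp [0.5242 0.2967 0.0589] yaw -132.3 F [-0.1  6.8  4.2] g 7.6 q [ 45.  26. -13.  -0. -51.   3.]
[ 1.75773901  0.26482876 -0.02511474]
```

Call:
play_rows(
  deltas=[
    [0,0,0,0,0,-0.2,2],
    [0,0,0,0,0,-0.4,2],
    [0,0,0,0,0,-0.4,2],
  ],
)

```text
time_s: 86.95
tcp_pos: [0.5241, 0.2967, 0.0589]
ee_rot: [[0.762, -0.647, 0.004], [-0.647, -0.762, 0.004], [0.0, -0.005, -1.0]]
wrist_force: [-0.9, 6.7, 4.8]
gripper_width: 0.089
```

```bash
python3 - <<'E'
from h import *
for i in range(2):
  print(r.sense()['moment'].round(3) if hasattr(r.sense()['moment'],'round') else r.sense()['moment']); r.capture('top')
st()
E
```

```text
[1.772 0.288 0.035]
[1.791 0.3   0.051]
t 87.05 tcp [0.5241 0.2967 0.0589] yaw -130.3 F [-0.3  6.9  4.5] g 7.9 q [ 45.  26. -13.  -0. -51.   5.]
```

Call:
play_rows(
  deltas=[
    [0,0,0,0,0,0,8],
    [0,0,0,0,0,0,14],
    [0,0,0,0,0,0,20],
    [0,0,0,0,0,0,26],
    [0,0,0,0,0,0,26],
  ],
)

```text
time_s: 87.55
tcp_pos: [0.5196, 0.2908, 0.0579]
ee_rot: [[0.761, -0.648, -0.007], [-0.648, -0.761, -0.007], [-0.001, 0.01, -1.0]]
wrist_force: [-7.0, -3.8, 10.4]
gripper_width: 0.28
```

Call:
play_rows(
  deltas=[
    [0,0,-0.5,0,0,0,26],
    [0,0,-1.2,0,0,0,26],
    [0,0,-2.2,0,0,0,26],
    [0,0,-3.2,0,0,0,26],
    [0,0,-4.2,0,0,0,26],
    [-1.4,1.3,-5,0,0,0,26],
    [-2.8,2.6,-5,0,0,0,26],
    [-4.2,3.9,-5,0,0,0,26],
    [-4.9,4.9,-5,0,0,0,26],
  ],
)

```text
time_s: 88.45
tcp_pos: [0.3475, 0.279, 0.1827]
ee_rot: [[0.762, -0.647, -0.001], [-0.647, -0.762, -0.001], [-0.0, 0.002, -1.0]]
wrist_force: [-0.1, 1.4, 0.2]
gripper_width: 0.301
```

```bash
python3 - <<'E'
from h import *
st()
look('top','k3',(230,420,100,300),3,1.0)
look('side','k4',(260,360,150,250),6,1.0)
E
```

```text
t 88.45 tcp [0.3475 0.279  0.1827] yaw -130.4 F [-0.1  1.4  0.2] g 26.2 q [ 60.   5. -24.  -0. -62. -10.]
t 88.5 tcp [0.3446 0.2768 0.1827] yaw -130.3 F [-3.7 -2.7 -1. ] g 26.2 q [ 60.   4. -24.  -0. -62. -10.]
t 88.55 tcp [0.3469 0.2782 0.1831] yaw -130.3 F [0.3 1.1 0. ] g 26.0 q [ 60.   4. -24.  -0. -62. -10.]
```

View pics/k3c.png

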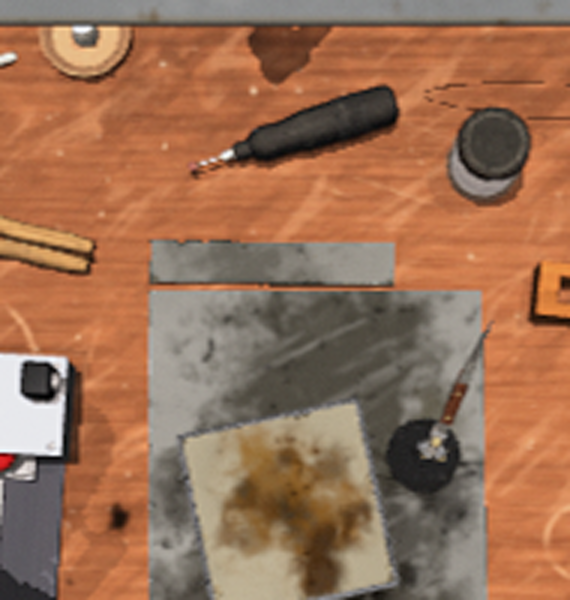

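View pics/k4c.png

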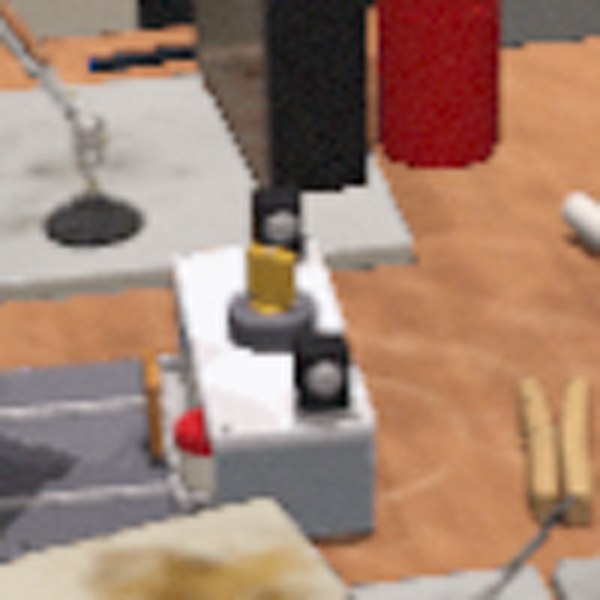

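```bash
ls -t pics | head -20; python3 - <<'E'
from h import *
import cv2
a=cv2.imread('pics/k4.png') ; print(a is None)
c=r.capture('side');t=r.capture('top')
for n,cc in(('side',c),('top',t)):
  print(n, proj(cc,[.5246,.2898,.125]), proj(cc,[.5246,.2898,.119]))
o=cv2.resize(cv2.cvtColor(c['pixels'],4)[175:215,285:330],None,fx=12,fy=12,interpolation=0)
cv2.imwrite('pics/k5.png',o)
u,v=map(int,proj(t,[.5246,.2898,.12])); 
o=cv2.resize(cv2.cvtColor(t['pixels'],4)[v-25:v+25,u-25:u+25],None,fx=10,fy=10,interpolation=0)
cv2.imwrite('pics/k6.png',o)
E
```

```text
k4c.png
k4.png
k3c.png
k3.png
k2c.png
k2.png
k1c.png
k1.png
t52c.png
t52.png
s52c.png
s52.png
s51c.png
s51.png
t50c.png
t50.png
s50c.png
s50.png
s49c.png
s49.png
False
side [304.55804799 190.91830492] [304.61747973 192.56133114]
top [204.37206836 229.29843179] [204.87342187 229.58060382]
```

View pics/k5.png

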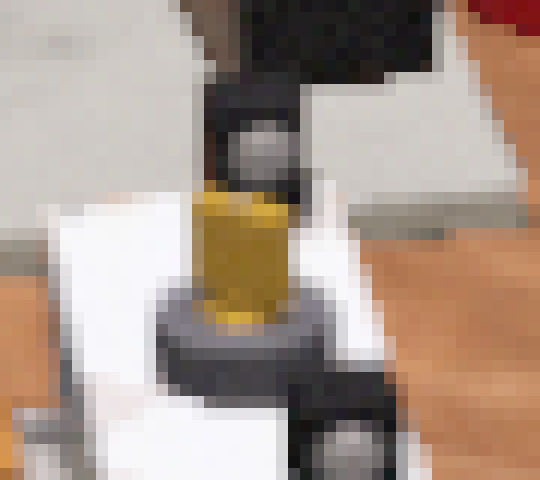

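View pics/k6.png

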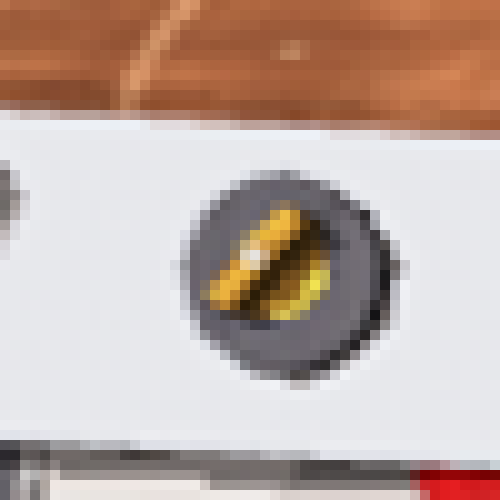

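```bash
cat h.py; ls pics | grep -v c.png | tail -30
```

```text
import numpy as np, cv2
from station import r
def cap(n,name):
    c=r.capture(n); cv2.imwrite(f'pics/{name}.png',c['pixels'][:,:,::-1]); return c
def proj(c,X):
    p=c['R']@np.array(X,float)+c['t']; q=c['camera_matrix']@p; return q[:2]/q[2]
def ray(c,uv,z):
    d=np.linalg.solve(c['camera_matrix'],[uv[0],uv[1],1.]); d=c['R'].T@d; o=-c['R'].T@c['t']
    return o+d*(z-o[2])/d[2]
def subc(c,name,box,thr,bright=False):
    pass
from scipy.spatial.transform import Rotation as Ro
def to(p,yaw,ref=None):
    """yaw deg: direction of tool y in world; returns delta row"""
    s=r.sense(); R0=s['ee_rot']; p0=s['tcp_pos']
    a=np.radians(yaw); y=np.array([np.cos(a),np.sin(a),0]); z=np.array([0,0,-1.]); x=np.cross(y,z)
    Rt=np.stack([x,y,z],1)
    d=R0.T@(np.array(p)-p0)/.025
    w=Ro.from_matrix(R0.T@Rt).as_rotvec(degrees=True)/5
    return np.round(np.r_[d,w],2).tolist()
def st():
    s=r.sense(); R=s['ee_rot']; print('t',round(s['time_s'],2),'tcp',np.round(s['tcp_pos'],4),'yaw',round(np.degrees(np.arctan2(R[1,1],R[0,1])),1),'F',np.round(s['wrist_force'],1),'g',round(s['gripper_width']*87,1),'q',np.round(s['joints'],0))
def look(n,name,box,f,g=.6):
    c=cap(n,name); I=c['pixels'][:,:,::-1]
    I=np.clip(255*(I/255.)**g,0,255).astype(np.uint8)
    x0,x1,y0,y1=box
    cv2.imwrite(f'pics/{name}c.png',cv2.resize(I[y0:y1,x0:x1],None,fx=f,fy=f,interpolation=2)); st(); return c
s9.png
side0.png
side12.png
t18.png
t19.png
t21.png
t23.png
t26.png
t27.png
t28.png
t3.png
t31.png
t32.png
t33.png
t34.png
t35.png
t36.png
t37.png
t38.png
t42.png
t50.png
t52.png
t6.png
top0.png
top1.png
top12.png
z.png
z2.png
z3.png
z4.png
```

```bash
python3 - <<'E'
import cv2,numpy as np
L=[]
for n in ('side0','s50','s51','k4'):
  a=cv2.imread(f'pics/{n}.png'); L.append(cv2.resize(a[178:208,290:322],None,fx=12,fy=12,interpolation=0))
cv2.imwrite('pics/cmp.png',np.vstack([np.hstack(L[:2]),np.hstack(L[2:])]))
L=[]
for n in ('top0','t50','k3'):
  a=cv2.imread(f'pics/{n}.png'); L.append(cv2.resize(a[212:242,188:220],None,fx=8,fy=8,interpolation=0))
cv2.imwrite('pics/cmpt.png',np.hstack(L))
E
```

```text
(no output)
```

View pics/cmp.png

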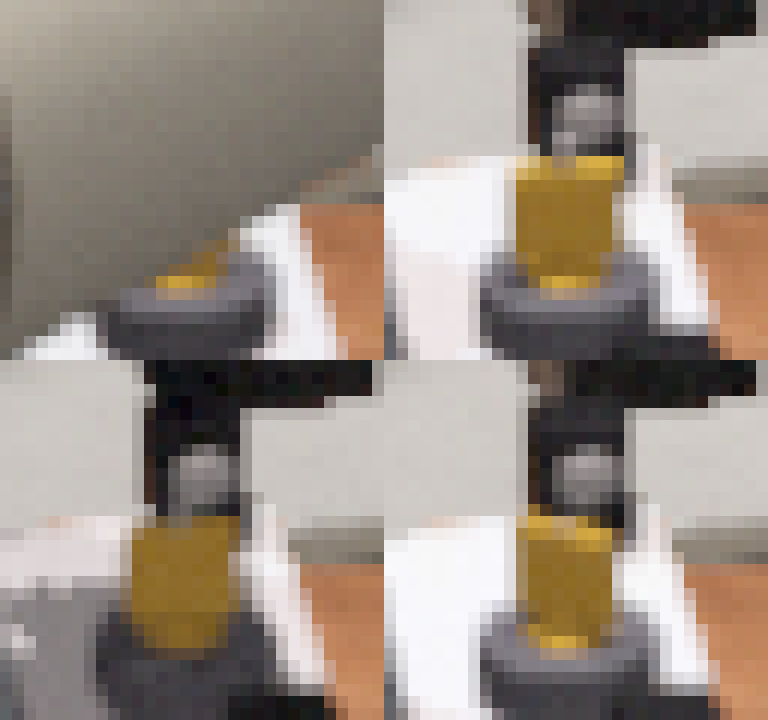

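View pics/cmpt.png

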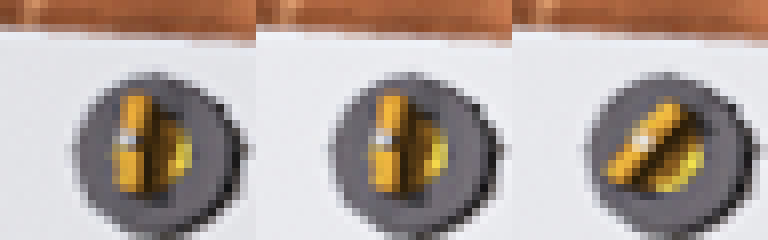

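```bash
python3 - <<'E'
import cv2,numpy as np
for n in ('s50','k4'):
  a=cv2.imread(f'pics/{n}.png').astype(int)
  print(n); 
  for v in range(186,194): print(v,[tuple(a[v,u,::-1]) for u in range(301,312)])
for n in ('top0','t50','k3'):
  a=cv2.imread(f'pics/{n}.png')[212:242,188:220].astype(float)
  m=(a[:,:,2]-a[:,:,0]>60)&(a[:,:,2]>150)&(a[:,:,1]<.85*a[:,:,2])
  m[:5]=0
  g=(a.min(2)>110)&(a.min(2)<235)
  ys,xs=np.nonzero(m); C=np.cov(xs,ys); w,V=np.linalg.eigh(C); d=V[:,1]; print(n,len(xs),xs.mean(),ys.mean(),np.degrees(np.arctan2(-d[1],d[0])))
  print(a[10:24,10:24].min(2).astype(int))
E
```

```text
s50
186 [(np.int64(173), np.int64(166), np.int64(162)), (np.int64(50), np.int64(37), np.int64(29)), (np.int64(27), np.int64(27), np.int64(25)), (np.int64(87), np.int64(82), np.int64(84)), (np.int64(144), np.int64(138), np.int64(139)), (np.int64(169), np.int64(161), np.int64(160)), (np.int64(161), np.int64(154), np.int64(155)), (np.int64(143), np.int64(134), np.int64(134)), (np.int64(106), np.int64(98), np.int64(99)), (np.int64(156), np.int64(151), np.int64(146)), (np.int64(206), np.int64(200), np.int64(195))]
187 [(np.int64(173), np.int64(168), np.int64(162)), (np.int64(57), np.int64(43), np.int64(34)), (np.int64(41), np.int64(36), np.int64(40)), (np.int64(97), np.int64(91), np.int64(89)), (np.int64(140), np.int64(131), np.int64(131)), (np.int64(147), np.int64(139), np.int64(138)), (np.int64(142), np.int64(135), np.int64(135)), (np.int64(138), np.int64(130), np.int64(130)), (np.int64(108), np.int64(103), np.int64(102)), (np.int64(157), np.int64(151), np.int64(147)), (np.int64(205), np.int64(200), np.int64(195))]
188 [(np.int64(172), np.int64(165), np.int64(160)), (np.int64(63), np.in
[... 9000 characters left out ...]
6 148  91  99 103 104  96 105  88  86  95  99  93]
 [221 152  91  97 103 101 100  96  76  68  45  46  72  85]
 [196 114  99 100  99 105 108  87  64  64  46  17  14  58]
 [154 103  99  98 102 104  85  59  60  52  27  11  18  34]
 [111 101 103 102 103 122 124  77  44  33   8   7  22  40]
 [ 97 103 100  97  86 184 221 136  30   9  14  17  23  53]
 [100 104  98  85  56 141 166  89  11  15  17  27  41  84]
 [100 100  85  57  61  56  32  10  12  24  27  36  67  85]
 [ 99 100  71  62  61  39  18  11  17  28  32  63  79  94]
 [102  93  63  63  46  24   9  14  28  28  40  64  70  91]
 [119  86  63  49  25   8  16  30  46  49  64  76  90 104]
 [154  99  87  66  51  34  28  39  72  83  82 105  99 102]]
```

```bash
python3 - <<'E'
from h import *
look('top','f1',(100,440,150,480),2,1.0)
look('side','f2',(180,420,120,320),3,1.0)
for cam in('side','top'):
  for n in('bolt_top','pin_a_seat','pin_a_button','paste_pot_1_mid','flux_pot_mid'):
    print(cam,n,[(np.round(d['centre'],3).tolist(),round(d['score'],2)) for d in r.spot_in(cam,n)[:5]])
E
```

```text
t 88.7 tcp [0.3504 0.2804 0.1831] yaw -130.4 F [ 0.8 -0.1  0.3] g 26.5 q [ 60.   5. -23.   0. -62. -10.]
t 88.75 tcp [0.3508 0.2805 0.1829] yaw -130.4 F [ 0.4 -0.4 -0.4] g 25.6 q [ 60.   5. -23.   0. -62. -10.]
side bolt_top [([0.471, 0.236, 0.035], 0.5)]
side pin_a_seat []
side pin_a_button []
side paste_pot_1_mid [([0.704, -0.355, 0.034], 0.81), ([0.53, -0.353, 0.037], 0.65), ([0.469, 0.237, 0.036], 0.55)]
side flux_pot_mid []
top bolt_top [([0.469, 0.307, 0.011], 0.48)]
top pin_a_seat [([0.469, 0.306, 0.004], 0.29)]
top pin_a_button [([0.669, 0.227, 0.013], 0.47)]
top paste_pot_1_mid [([0.53, -0.342, 0.036], 0.7), ([0.705, -0.345, 0.036], 0.61), ([0.472, 0.243, 0.043], 0.51)]
top flux_pot_mid []
```

View pics/f1c.png

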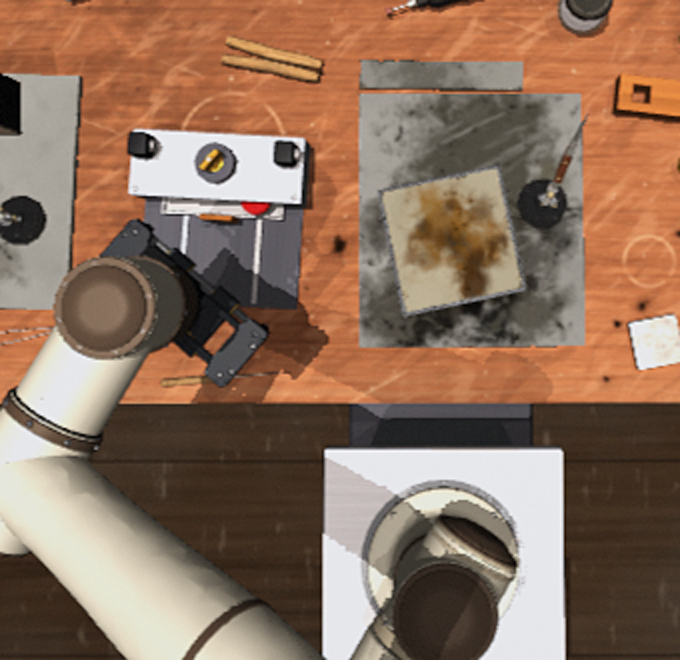

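View pics/f2c.png

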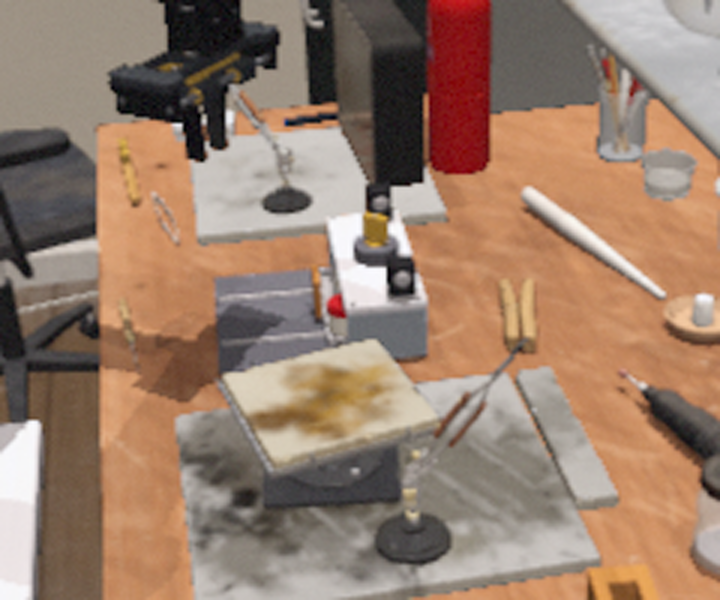

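```bash
python3 - <<'E'
from h import *
c=r.capture('top')
for a in (0,-20,-25,-30,-35,-37,-39,-41,-43):
  p=np.radians(a-3.3); d=.016*np.array([np.cos(p),np.sin(p),0]); o=np.array([.5246,.2898,.122])
  v=proj(c,o+d)-proj(c,o-d); print(a,np.degrees(np.arctan2(-v[1],v[0])).round(1))
def ang(I):
  a=I[212:242,188:220].astype(float); a=cv2.resize(a,None,fx=4,fy=4,interpolation=2)
  for t in(140,170):
    m=(a[:,:,2]-a[:,:,0]>60)&(a[:,:,2]>t)&(a[:,:,1]<.82*a[:,:,2]); m[:30]=0
    n,l,s,_=cv2.connectedComponentsWithStats(m.astype(np.uint8)); 
    m=np.isin(l,[i for i in range(1,n) if s[i,4]>60])
    ys,xs=np.nonzero(m); w,V=np.linalg.eigh(np.cov(xs,ys)); d=V[:,1]; print(len(xs),np.degrees(np.arctan2(-d[1],d[0]))%180, w)
for n in('top0','t50','k3'): print(n); ang(cv2.imread(f'pics/{n}.png'))
E
```

```text
0 85.5
-20 65.6
-25 60.7
-30 55.7
-35 50.8
-37 48.9
-39 46.9
-41 44.9
-43 43.0
top0
443 84.52133804995748 [ 11.3414178  238.95417069]
346 84.34493485180052 [  8.28248718 221.46096595]
t50
537 90.77582930739062 [ 61.36325073 225.59606582]
384 84.666623223155 [  9.47296688 229.23000853]
k3
514 52.999538105107604 [ 56.24860894 210.44811666]
368 49.250243649937545 [  8.15095133 227.80565186]
```

```bash
python3 -c "
from station import r
print(r.finish_job())"
```

```text
the job is handed in; nothing more can be done
None
```

The job is done and handed in at about 89 s of the 208 s allowed; every check passed, except that I felt no clear block on the key when the bolt dropped.

- **Pots and tray:** Three pots were there, the flux pot and the two red paste pots. All stand upright in the tray, which is pushed home against its stop.
- **Pins:** Both pins are through the roof holes with their collars on the roof. In the last pictures both buttons stand out.
- **Key:** Counter-clockwise I reached the stop with no sign of engagement. Clockwise the bolt dropped. In the side and top pictures it is now flush with the key, where before it stood proud.
- **Key angle:** I left the key at about −37°. It had turned freely a few degrees back from the end. I take that to be play inside a wide engagement stretch. The evidence that the lock is engaged is therefore the pictures and not the torque.
- **Other checks:** The networks found neither the bolt nor the pins reliably at the end, so I judged those from the pictures. I did not handle the look-alikes, the jar, the steel block or the ring clamp. The arm was clear of everything when I handed in.

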